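# Sort the returned snack tins by weight

## Task

Lift each of the three sealed snack tins out of the leaning rack and feel its weight: a tin heavier than about 280 g is full enough to sell and goes in the plain tray, a lighter one goes in the caddy with the loop handles for refilling. Stand every tin upright on the floor of its tray or caddy, set down gently and not dropped, and leave all the other things where they are.

Things in the scene. Friction and masses are not known exactly. Their poses are not given: they have to be found in the camera images.
- tin_1: sealed plain steel snack tin, a closed cylinder 38 mm in diameter and 105 mm tall with its lid at the top; all three tins look alike and weigh between 100 and 500 g, which cannot be seen. Origin: centre of its underside; z runs up its axis to the lid. At the start it leans in the rack, 30 degrees from vertical, in the left (+y of the rack) slot.
- tin_2: sealed plain steel snack tin, a closed cylinder 38 mm in diameter and 105 mm tall with its lid at the top; all three tins look alike and weigh between 100 and 500 g, which cannot be seen. Origin: centre of its underside; z runs up its axis to the lid. At the start it leans in the rack, 30 degrees from vertical, in the middle slot.
- tin_3: sealed plain steel snack tin, a closed cylinder 38 mm in diameter and 105 mm tall with its lid at the top; all three tins look alike and weigh between 100 and 500 g, which cannot be seen. Origin: centre of its underside; z runs up its axis to the lid. At the start it leans in the rack, 30 degrees from vertical, in the right (-y of the rack) slot.
- rack: fixed chrome rack, base 110 x 216 mm, three slots 78 mm apart along y. Tins lean 30 degrees in it, lid end to its -x (the robot's side); underside centre of a tin at x = 30, z = 35 mm. A panel backs a tin's lower 52 mm from below, 40 mm tall clip cheeks stand 2 mm off both sides of its foot; slots are open at the top (along the tin) and to +x. Origin: centre of the base, on the shelf
- tray: plain open dark steel tray without handles, for the heavy tins, 268 x 88 mm outside (long side along its x), walls 22 mm high and 4 mm thick, floor 4 mm thick. Fixed to the shelf. Origin: centre of its underside, on the shelf. A jigger stands in it
- caddy: open dark steel caddy of the same size with an upright steel loop handle, 95 mm high and 78 mm wide, at each of its short ends (x = +-132 mm), for the light tins, 268 x 88 mm outside (long side along its x), walls 22 mm high and 4 mm thick, floor 4 mm thick. Fixed to the shelf. Origin: centre of its underside, on the shelf. A bottle stopper stands in it
- jigger: nickel double-cone jigger, 40 mm across and 68 mm high, standing in the plain tray; to be left alone. Origin: centre of its underside
- stopper: stainless bottle stopper, 32 mm across and 50 mm high, standing in the caddy; to be left alone. Origin: centre of its underside
- cup: blue enamel tin cup with a handle at its +y, 76 mm across, 75 mm high; to be left alone. Origin: centre of its underside
- bottle: green glass bottle, 60 mm across, 190 mm high; to be left alone. Origin: centre of its underside
- coaster_1: frosted glass coaster, 80 mm disc 6 mm thick, lying flat; to be left alone. Origin: centre of its underside
- coaster_2: frosted glass coaster, 80 mm disc 6 mm thick, lying flat; to be left alone. Origin: centre of its underside
- rod_rack: fixed small chrome clip rack, 50 x 110 mm, holding three upright glass stirrer rods, 170 mm high. Origin: centre of its underside

How it is judged:
By the outcome, as a careful person would: the job done as asked, in the order asked, and still so for the second after the job is handed in, with the robot touching nothing.
It also fails if it takes over 72 s, if anything falls off the work surface, if the arm or the gripper's body presses on something with over 40 N, if the wrist force passes 120 N, or if a joint passes its speed limit or range.

## Robot

A 7-joint arm with a two-finger parallel gripper is mounted at the origin on the work surface. World frame = base frame: x ahead of the robot, y to its left, z up, the work surface at z = 0. Lengths are in m, angles in rad, forces in N, time in s.
With the tool pointing down it reaches from about 0.4 to 0.875 m from the base axis. Payload 6.5 kg.
Tool frame: the origin (TCP) lies at the very end of the fingers, on their centre line; the grasp point (between the pads) lies 19 mm behind it; z points along the fingers, y is the line along which they close (so a half turn about z gives the same grasp; the last joint's range is limited). The gripper opens to 85 mm and grips with 20 to 120 N. Pads are 22 mm wide; open, the fingers measure 114 mm over their backs; the gripper's body (76 mm by 85 mm) begins 54 mm behind the grasp point. The pads swing forward as they close: fully open they stand 13 mm farther back than shut.
Start: joints at [1.182, 0.536, -0.004, 1.538, 0.003, 1.067, -0.071], TCP at [0.206, -0.616, 0.231] pointing down, gripper open.
Joint ranges: [-2.7, 2.7], [-0.37, 2.16], [-1.27, 1.26], [0.24, 2.4], [-1.31, 4.45], [0.19, 1.91], [-2.76, 2.76]. Speed limits (rad/s): [2.39, 2.39, 3.14, 3.14, 3.14, 3.14, 3.14].

## Interface

Orientations are given as a rotation vector (axis times angle).
In Python, from bench import sensors, vision, job gives the robot as it stands.
- The arm moves only by the tool send_rows, never from a script. Its argument "targets" is one flat list of numbers, 5 for each row, row after row: the shift along the tool's x, y, z in m, then the turn about the tool's z in rad, then the opening, from 0 (shut) to 1 (fully open). A call has 1 to 10 rows; each row is the pose to reach, as a shift and turn from the pose commanded when the call began, along the tool's axes at that moment; what a row does not reach only later rows make up. A row lasts 1/10 s, in which the tool goes at most 50 mm and 8.59 degrees, less where a joint would pass 70% of its speed; a pose out of reach is approached as far as the arm can. A call with a gripper value outside its range is refused whole. The fingers move at their own pace and stop on an object; "newtons" is the grip in N (left out, the last holds). Time passes only in rows, so rows that repeat a pose let the fingers close. It gives the time, the measured TCP pose, the force, the opening and the grip force at its end, in the units of the state.
- sensors.get_obs(): the state, without advancing time (a new reading comes with each control period).
- vision.grab_frame(name): name is "scene" or "top" or "wrist"; returns the picture (420x560x3 uint8, blue, green, red); there is no depth.
- vision.get_calibration(name): a dict with "intrinsics" (3x3 intrinsics, pixels), "camera_from_world" (4x4, takes a point from world to camera coordinates); the wrist camera has in their place "mount" (4x4, takes a point from camera to tool coordinates, whose origin is the TCP and whose axes are the flange's). Camera axes: x right, y down, z forward; pixel columns grow to the right and rows downward; lengths in m; the calibration is good to about 2 mm. A picture is of the moment at which its call begins: read the wrist's pose just before it. get_calibration takes no time and is no camera call.
- job.hand_in(): hands the job in; it is judged then, once.
The state is a dict: "clock": time; "qpos": joint angles; "qvel": joint speeds; "tau": joint torques, N m; "ee_pos": TCP position; "orientation": TCP orientation; "ft_force": force on the tool from outside, world axes, zero at the start; "torque": the same for the moment, N m; "opening": finger opening in m; "finger_force": force on a finger pad.
Only numpy, scipy, OpenCV 4.12 (cv2) and the standard library are available. Lean on these libraries where they do the work, as an engineer would, in place of code of your own. Each camera call takes 0.05 s, during which the arm holds its last target. There are 200 camera calls.

## Working session

There is one attempt and no reset: what is moved stays moved. The work goes in short steps, Python scripts to look and compute and a tool call to move; the robot and the scene stay as the last step left them, time stands still between calls to the robot, and variables do not carry over. Pictures are saved under pics/ and viewed, at most 10 in all, crops included, and the job is handed in when it is done.

Besides the shell and the picture viewer there is one more tool, called after "Call:" by a JSON object that holds its "name" and its "arguments", one argument or row to a line. send_rows: Moves the arm, as the interface text tells. Its arguments: {"type":"object","properties":{"targets":{"type":"array"},"newtons":{"type":"number"}},"required":["targets"]}

```bash
ls; mkdir -p pics; python3 - <<'E'
from bench import sensors, vision
import cv2,numpy as np
np.set_printoptions(precision=4,suppress=True)
print(sensors.get_obs())
for n in("scene","top"):
    im=vision.grab_frame(n);cv2.imwrite(f"pics/{n}0.png",im);print(n,vision.get_calibration(n))
print(vision.get_calibration("wrist"))
E
```

```text
pics
{'clock': 0.0, 'qpos': array([ 1.1818,  0.5372, -0.0044,  1.5389,  0.0026,  1.0673, -0.0712]), 'qvel': array([-0.0029, -0.001 , -0.    ,  0.0003, -0.001 ,  0.0015, -0.0006]), 'tau': array([  0.0004, -58.3415,   1.0489, -25.9106,   0.0124,   0.0096,
         0.    ]), 'ee_pos': array([ 0.206 , -0.6158,  0.2304]), 'orientation': array([-3.099 , -0.5047,  0.0007]), 'ft_force': array([ 0.0392,  0.966 , -0.3856]), 'torque': array([-0.032 ,  0.0024, -0.0136]), 'finger_force': 0.0, 'opening': 0.08541687632613729}
scene {'intrinsics': array([[503.9607,   0.    , 268.8881],
       [  0.    , 503.9607, 211.2561],
       [  0.    ,   0.    ,   1.    ]]), 'camera_from_world': array([[-0.1989,  0.9798, -0.0194,  0.0966],
       [ 0.7297,  0.1349, -0.6703, -0.3579],
       [-0.6542, -0.1475, -0.7418,  1.4079],
       [ 0.    ,  0.    ,  0.    ,  1.    ]])}
top {'intrinsics': array([[382.0873,   0.    , 280.7987],
       [  0.    , 382.0873, 207.7717],
       [  0.    ,   0.    ,   1.    ]]), 'camera_from_world': array([[ 0.0264, -0.9991, -0.032 , -0.0098],
       [-0.9957, -0.0235, -0.09  ,  0.5625],
       [ 0.0892,  0.0342, -0.9954,  0.807 ],
       [ 0.    ,  0.    ,  0.    ,  1.    ]])}
{'intrinsics': array([[356.0904,   0.    , 279.5857],
       [  0.    , 356.0904, 206.5869],
       [  0.    ,   0.    ,   1.    ]]), 'mount': array([[-0.0006, -0.9594, -0.2819,  0.0727],
       [ 1.    , -0.0003, -0.0011,  0.0006],
       [ 0.001 , -0.2819,  0.9594, -0.1423],
       [ 0.    ,  0.    ,  0.    ,  1.    ]])}
```

View pics/scene0.png

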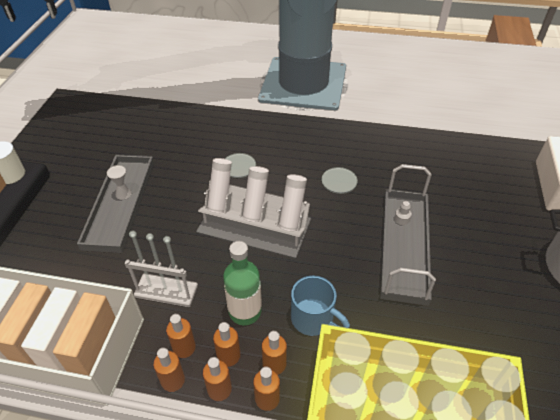

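View pics/top0.png

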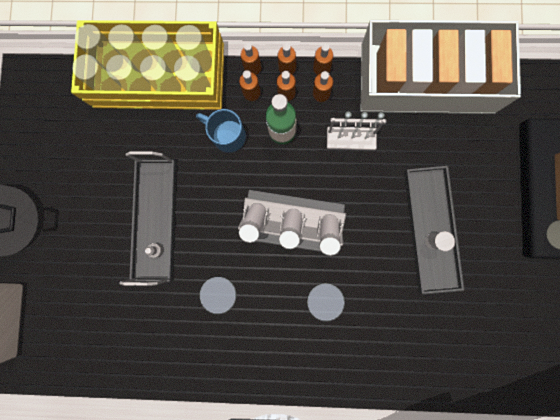

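The top view has +x up and +y left. The lids are near px (249,233), (290,240) and (330,246). The caddy is on the left with the stopper at (152,250), and the plain tray is on the right with the jigger at (444,241). The scene view shows the lids near (222,164), (257,173) and (295,182).

```bash
cat > h.py <<'E'
import cv2, numpy as np
from bench import sensors, vision
from scipy.spatial.transform import Rotation as R
np.set_printoptions(precision=4,suppress=True)
def cam(n,obs=None):
    c=vision.get_calibration(n); K=c["intrinsics"]
    if n=="wrist":
        T=np.eye(4); T[:3,:3]=R.from_rotvec(obs["orientation"]).as_matrix(); T[:3,3]=obs["ee_pos"]
        return K,np.linalg.inv(T@c["mount"])
    return K,c["camera_from_world"]
def ray(C,p):
    K,M=C; d=M[:3,:3].T@np.linalg.solve(K,[p[0],p[1],1]); return -M[:3,:3].T@M[:3,3],d
def plane(C,p,z):
    o,d=ray(C,p); return o+d*(z-o[2])/d[2]
def tri(C1,p1,C2,p2):
    o1,d1=ray(C1,p1);o2,d2=ray(C2,p2)
    s=np.linalg.lstsq(np.c_[d1,-d2],o2-o1,rcond=None)[0]
    a,b=o1+s[0]*d1,o2+s[1]*d2
    return (a+b)/2,np.linalg.norm(a-b)
def proj(C,P):
    K,M=C; q=K@(M[:3,:3]@P+M[:3,3]); return q[:2]/q[2]
E
python3 - <<'E'
from h import *
t=cv2.imread("pics/top0.png")
g=cv2.cvtColor(t,cv2.COLOR_BGR2GRAY)
for th in(215,235):
  n,l,s,c=cv2.connectedComponentsWithStats((g>th).astype(np.uint8))
  for i in range(1,n):
    if s[i][4]>60 and 140<c[i][1]<330: print(th,s[i],c[i])
T=cam("top")
for p in[(249,233),(290,240),(330,246)]: print(plane(T,p,.126))
for p in[(408,169),(447,166),(423,293),(463,289),(137,160),(173,160),(130,281),(171,281)]: print(p,plane(T,p,.022))
a=cv2.resize(t[140:310,110:270],None,fx=3.3,fy=3.3,interpolation=cv2.INTER_CUBIC)[:, :270]
b=cv2.resize(t[140:310,390:480],None,fx=3.3,fy=3.3,interpolation=cv2.INTER_CUBIC)
cv2.imwrite("pics/c1.png",np.hstack([cv2.convertScaleAbs(a,alpha=1.8),cv2.convertScaleAbs(b,alpha=1.8)]))
E
```

```text
215 [328 132  48  17 449] [351.3786 141.0022]
215 [239 225  19  17 247] [248.3887 232.8826]
215 [280 231  19  17 258] [288.9147 239.2403]
215 [436 232  18  18 256] [444.5195 240.8477]
215 [320 238  20  17 258] [329.6628 245.7248]
235 [240 225  18  17 238] [248.3697 232.8613]
235 [280 232  19  16 239] [288.8075 239.4268]
235 [321 238  19  17 242] [329.6653 245.781 ]
[0.5038 0.0602 0.126 ]
[ 0.4925 -0.0183  0.126 ]
[ 0.4832 -0.0941  0.126 ]
(408, 169) [ 0.6543 -0.2712  0.022 ]
(447, 166) [ 0.6627 -0.3553  0.022 ]
(423, 293) [ 0.3887 -0.3018  0.022 ]
(463, 289) [ 0.3996 -0.3854  0.022 ]
(137, 160) [0.6626 0.3293 0.022 ]
(173, 160) [0.6642 0.2479 0.022 ]
(130, 281) [0.3951 0.3284 0.022 ]
(171, 281) [0.3978 0.2384 0.022 ]
```

View pics/c1.png

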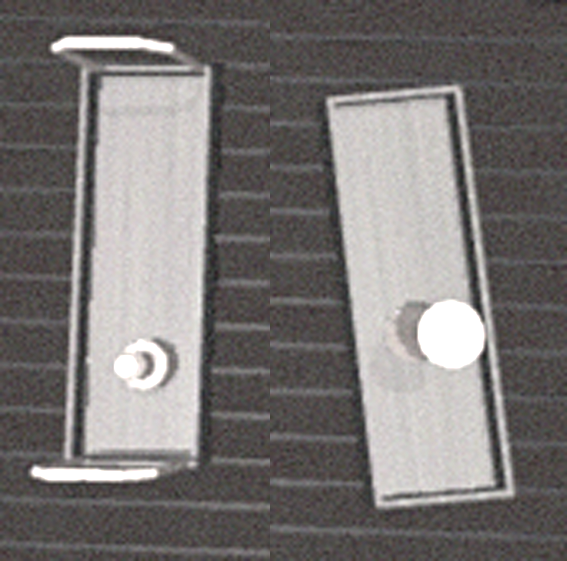

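Call:
{"name": "send_rows", "arguments": {
  "targets": [0.16, -0.146, -0.1, 0.15, 1, 0.477, -0.437, -0.1, 0.456, 1, 0.477, -0.437, -0.1, 0.456, 1, 0.477, -0.437, -0.1, 0.456, 1, 0.477, -0.437, -0.1, 0.456, 1, 0.477, -0.437, -0.1, 0.456, 1, 0.477, -0.437, -0.1, 0.456, 1, 0.477, -0.437, -0.1, 0.456, 1, 0.477, -0.437, -0.1, 0.456, 1, 0.477, -0.437, -0.1, 0.456, 1]
}}

```text
clock: 1.1
ee_pos: [0.4448, -0.185, 0.311]
orientation: [3.134, -0.209, -0.0]
ft_force: [1.1, -0.6, 0.5]
opening: 0.0852
finger_force: 0.0
```

Call:
{"name": "send_rows", "arguments": {
  "targets": [0.056, -0.09, -0.02, 0, 1, 0.056, -0.09, -0.02, 0, 1, 0.056, -0.09, -0.02, 0, 1, 0.056, -0.09, -0.02, 0, 1, 0.056, -0.09, -0.02, 0, 1, 0.056, -0.09, -0.02, 0, 1]
}}

```text
clock: 1.7
ee_pos: [0.5107, -0.1071, 0.3303]
orientation: [3.134, -0.214, -0.002]
ft_force: [-0.0, -0.2, -0.4]
opening: 0.0853
finger_force: 0.0
```

```bash
python3 - <<'E'
from h import *
import pickle
o=sensors.get_obs(); im=vision.grab_frame("wrist"); cv2.imwrite("pics/w1.png",im); pickle.dump(o,open("o1.pkl","wb")); print(o["ee_pos"],o["orientation"],np.abs(o["qvel"]).max())
E
```

```text
[ 0.5107 -0.1071  0.3303] [ 3.1335 -0.2138 -0.0021] 0.005599994817341928
```

Call:
{"name": "send_rows", "arguments": {
  "targets": [0, -0.09, 0, 0, 1, 0, -0.09, 0, 0, 1, 0, -0.09, 0, 0, 1, 0, -0.09, 0, 0, 1, 0, -0.09, 0, 0, 1]
}}

```text
clock: 2.25
ee_pos: [0.5235, -0.018, 0.3307]
orientation: [3.133, -0.213, -0.001]
ft_force: [0.3, -0.4, 0.7]
opening: 0.0854
finger_force: 0.0
```

```bash
python3 - <<'E'
from h import *
import pickle
o=sensors.get_obs(); im=vision.grab_frame("wrist"); cv2.imwrite("pics/w2.png",im); pickle.dump(o,open("o2.pkl","wb")); print(o["ee_pos"],o["orientation"],np.abs(o["qvel"]).max())
a=cv2.imread("pics/w1.png"); cv2.imwrite("pics/w12.png",np.hstack([a,im])[:, :])
cv2.imwrite("pics/w12.png",cv2.resize(np.vstack([a,im]),None,fx=.71,fy=.71,interpolation=cv2.INTER_AREA))
E
```

```text
[ 0.5235 -0.018   0.3307] [ 3.1334 -0.2133 -0.0006] 0.007305460556512711
```

View pics/w12.png

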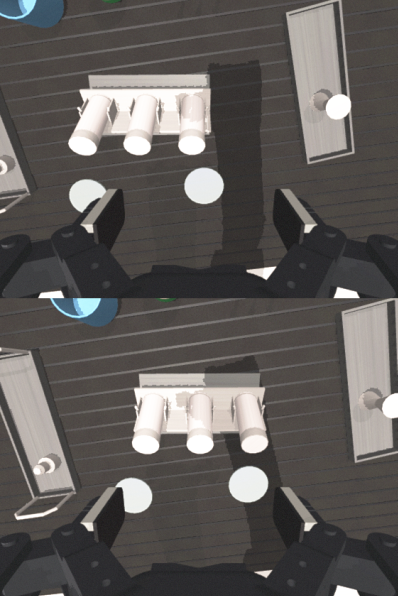

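Both wrist views show the three lids. In full-frame pixels they are near (117,206), (194,206) and (269,206) in w1, and near (206,207), (280,207) and (358,207) in w2. The tray rim and jigger show at the right.

```bash
python3 - <<'E'
from h import *
import pickle
C=[];B=[]
for k in(1,2):
    im=cv2.imread(f"pics/w{k}.png"); g=cv2.GaussianBlur(cv2.cvtColor(im,cv2.COLOR_BGR2GRAY),(3,3),0)
    C.append(cam("wrist",pickle.load(open(f"o{k}.pkl","rb"))))
    for th in (225,240,250):
        n,l,s,c=cv2.connectedComponentsWithStats((g>th).astype(np.uint8))
        print(k,th,[(s[i].tolist(),c[i].round(1).tolist()) for i in range(1,n) if s[i][4]>250 and 150<c[i][1]<260 and c[i][0]<400])
# top/scene lids
T=cam("top"); S=cam("scene")
g=cv2.cvtColor(cv2.imread("pics/scene0.png"),cv2.COLOR_BGR2GRAY)
for th in(225,240):
    n,l,s,c=cv2.connectedComponentsWithStats((g>th).astype(np.uint8)[:,:400]); print(th,[(s[i].tolist(),c[i].round(1).tolist()) for i in range(1,n) if s[i][4]>30 and 150<c[i][1]<260 and 190<c[i][0]<320])
q=lambda x,y:(110+x/3.3-.5*.7,140+y/3.3-.35)
r=lambda x,y:(390+(x-270)/3.3-.35,140+y/3.3-.35)
for nm,f,ps in(("caddy",q,[(84,68),(212,66),(198,465),(66,460)]),("tray",r,[(327,99),(462,87),(514,493),(376,506)])):
    P=np.array([plane(T,f(*p),.022) for p in ps]);c=P.mean(0);d=(P[0]+P[1]-P[2]-P[3])
    print(nm,P[:,:2].tolist(),c,"yaw",np.degrees(np.arctan2(d[1],d[0])),"L",np.linalg.norm(d)/2,"W",np.linalg.norm(P[0]+P[3]-P[1]-P[2])/2)
    print("scene px of corners",[proj(S,p).round(0).tolist() for p in P])
cr=lambda im,x0,x1,y0,y1:cv2.convertScaleAbs(cv2.resize(im[y0:y1,x0:x1],None,fx=3,fy=3,interpolation=cv2.INTER_CUBIC),alpha=1.5)
s=cv2.imread("pics/scene0.png")
cv2.imwrite("pics/c2.png",np.hstack([cr(s,75,165,145,305),cr(s,370,450,145,305)]))
E
```

```text
1 225 [([97, 126, 191, 92, 10243], [196.9, 167.1])]
1 240 [([256, 166, 27, 17, 338], [268.7, 175.2]), ([175, 191, 36, 26, 729], [192.5, 204.1]), ([252, 191, 36, 26, 734], [269.5, 203.7]), ([97, 192, 38, 26, 728], [115.5, 204.6])]
1 250 [([108, 135, 36, 47, 697], [126.0, 159.0]), ([184, 135, 27, 47, 698], [197.7, 158.8]), ([98, 193, 37, 24, 669], [115.6, 204.8]), ([175, 192, 36, 25, 678], [192.6, 204.4]), ([253, 192, 35, 25, 683], [269.6, 204.0])]
2 225 [([187, 127, 113, 92, 6440], [241.5, 170.2]), ([340, 135, 30, 49, 948], [353.4, 159.4]), ([341, 192, 36, 25, 688], [358.4, 204.6])]
2 240 [([267, 137, 23, 49, 361], [277.5, 171.1]), ([264, 191, 36, 27, 744], [281.4, 204.5]), ([187, 192, 36, 26, 737], [204.4, 204.9]), ([341, 193, 35, 24, 638], [358.4, 204.8])]
2 250 [([195, 136, 28, 47, 805], [209.3, 159.7]), ([187, 193, 36, 25, 687], [204.5, 205.3]), ([264, 193, 35, 25, 684], [281.2, 205.0])]
225 []
240 []
caddy [[0.6619349071439437, 0.3335172455696551], [0.6650192522002717, 0.245905778355143], [0.39864102691204645, 0.24136816413976497], [0.3992904132553186, 0.3294572234551593]] [0.5312 0.2876 0.022 ] yaw 0.9310846102719719 L 0.2645462893123477 W 0.0878586991236791
scene px of corners [[430.0, 297.0], [381.0, 291.0], [385.0, 189.0], [427.0, 194.0]]
tray [[0.6528634980214445, -0.2688451946623476], [0.6626814032557885, -0.35703933478567784], [0.3995299167849067, -0.3866221554615868], [0.38865402770623275, -0.29919601941243695]] [ 0.5259 -0.3279  0.022 ] yaw 6.483745572905275 L 0.26537785353924753 W 0.08841763755887122
scene px of corners [[120.0, 245.0], [77.0, 243.0], [115.0, 155.0], [152.0, 156.0]]
```

View pics/c2.png

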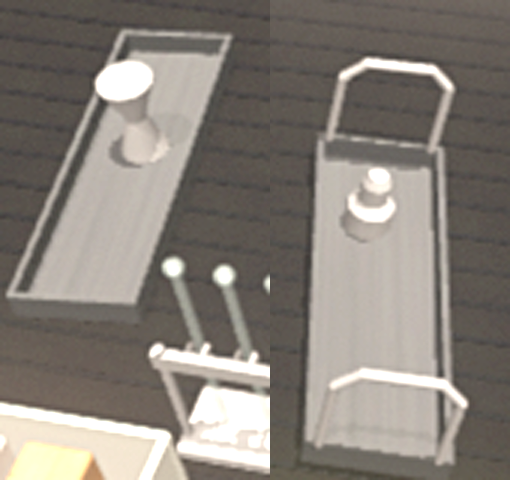

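```bash
python3 - <<'E'
from h import *
import pickle
W=[cam("wrist",pickle.load(open(f"o{k}.pkl","rb"))) for k in(1,2)]
T=cam("top");S=cam("scene")
a=[(115.6,204.8),(192.6,204.4),(269.6,204)];b=[(204.5,205.3),(281.2,205),(358.4,204.8)];t=[(248.4,232.9),(288.9,239.4),(329.7,245.8)]
for i in range(3): print("lid",tri(W[0],a[i],W[1],b[i]),"top-w2",tri(T,t[i],W[1],b[i]),"plane w1,w2,top",plane(W[0],a[i],.126)[:2],plane(W[1],b[i],.126)[:2],plane(T,t[i],.126)[:2])
sx=lambda x,y:(75+x/3-.3,145+y/3-.3); sc=lambda x,y:(370+(x-270)/3-.3,145+y/3-.3)
for n,p,q in [("tray0",sx(10,297),(390+(327-270)/3.3-.35,140+99/3.3-.35)),("tray1",sx(232,37),(390+(376-270)/3.3-.35,140+506/3.3-.35)),("cad",sc(317,139),(110+198/3.3-.35,140+465/3.3-.35))]: print(n,tri(S,p,T,q))
print("trayTR",tri(S,sx(10,297),T,(390+(462-270)/3.3-.35,140+87/3.3-.35)),"trayTL",tri(S,sx(138,303),T,(390+(327-270)/3.3-.35,140+99/3.3-.35)))
print("jig",plane(S,sx(143,148),.004),"top",plane(S,sx(125,82),.072),plane(T,(444.5,240.85),.072))
print("stop base",plane(S,sc(369,224),.004), "ball",tri(S,sc(377,180),T,(110+127/3.3,140+366/3.3)))
E
```

```text
lid (array([0.5061, 0.0615, 0.1258]), np.float64(0.00011354678366500939)) top-w2 (array([0.5043, 0.0625, 0.1197]), np.float64(0.0010620173069766585)) plane w1,w2,top [0.5061 0.0614] [0.5062 0.0614] [0.504  0.0613]
lid (array([ 0.4956, -0.0157,  0.1249]), np.float64(3.35259784745948e-05)) top-w2 (array([ 0.4937, -0.0158,  0.1185]), np.float64(0.000629747720288426)) plane w1,w2,top [ 0.4958 -0.016 ] [ 0.4959 -0.0157] [ 0.4936 -0.0162]
lid (array([ 0.4856, -0.0933,  0.1261]), np.float64(0.00014619917474755636)) top-w2 (array([ 0.4836, -0.0942,  0.1204]), np.float64(0.000378462238017537)) plane w1,w2,top [ 0.4856 -0.0933] [ 0.4855 -0.0933] [ 0.4836 -0.0935]
tray0 (array([ 0.6672, -0.3034,  0.033 ]), np.float64(0.0779210334828272))
tray1 (array([ 0.3882, -0.3   ,  0.0185]), np.float64(0.0005948953192104555))
cad (array([0.398 , 0.243 , 0.0145]), np.float64(0.0015368064215020652))
trayTR (array([ 0.6628, -0.3567,  0.019 ]), np.float64(0.0029387910839799728)) trayTL (array([ 0.6528, -0.2683,  0.0205]), np.float64(0.0019061566785284066))
jig [ 0.5024 -0.3303  0.004 ] top [ 0.5024 -0.3269  0.072 ] [ 0.4993 -0.3285  0.072 ]
stop base [0.4652 0.2829 0.004 ] ball (array([0.4622, 0.2815, 0.0462]), np.float64(0.001508987624915276))
```

Lid heights come out at 0.125–0.126 m, as they should, and the tray rims check out in two views. Next I move over tin_2 and take a force baseline there.

Call:
{"name": "send_rows", "arguments": {
  "targets": [-0.015, 0.002, 0.05, 0, 0.65, -0.015, 0.002, 0.1, 0, 0.65, -0.015, 0.002, 0.13, 0, 0.65, -0.015, 0.002, 0.14, 0, 0.65, -0.015, 0.002, 0.14, 0, 0.65, -0.015, 0.002, 0.14, 0, 0.65, -0.015, 0.002, 0.14, 0, 0.65]
}}

```text
clock: 3.0
ee_pos: [0.5102, -0.0161, 0.1927]
orientation: [-3.134, 0.21, -0.006]
ft_force: [0.2, -0.3, -0.1]
opening: 0.055
finger_force: 0.0
```

```bash
cat > weigh.py <<'E'
from h import *
F=[]
for i in range(10):
    o=sensors.get_obs(); F.append(np.r_[o["ft_force"],o["tau"][[1,3]]]); im=vision.grab_frame("wrist")
F=np.array(F); print("mean",F.mean(0),"std",F.std(0),o["ee_pos"],o["orientation"],o["opening"],o["finger_force"])
cv2.imwrite("pics/last.png",im)
E
python3 weigh.py
```

```text
mean [ -0.338    0.2934  -0.463  -44.3343 -22.3205] std [0.4331 0.5549 0.5076 0.2329 0.0796] [ 0.5087 -0.0159  0.1909] [ 3.1346 -0.209   0.0003] 0.05575017213075055 0.0
```

Call:
{"name": "send_rows", "arguments": {
  "targets": [0, 0.001, 0.04, 0, 0.65, 0, 0.001, 0.07, 0, 0.65, 0, 0.001, 0.09, 0, 0.65, 0, 0.001, 0.106, 0, 0.65, 0, 0.001, 0.106, 0, 0.65, 0, 0.001, 0.106, 0, 0.2, 0, 0.001, 0.106, 0, 0.2, 0, 0.001, 0.106, 0, 0.2, 0, 0.001, 0.106, 0, 0.2, 0, 0.001, 0.106, 0, 0.2],
  "newtons": 25
}}

```text
clock: 4.5
ee_pos: [0.5089, -0.017, 0.0855]
orientation: [3.134, -0.209, 0.001]
ft_force: [-1.4, -0.7, 3.1]
opening: 0.0375
finger_force: 26.7
```

Call:
{"name": "send_rows", "arguments": {
  "targets": [0, 0, -0.01, 0, 0.2, 0, 0, -0.025, 0, 0.2, 0, 0, -0.05, 0, 0.2, 0, 0, -0.08, 0, 0.2, 0, 0, -0.11, 0, 0.2, 0, 0, -0.14, 0, 0.2, 0, 0, -0.16, 0, 0.2, 0, 0, -0.16, 0, 0.2, 0, 0, -0.16, 0, 0.2, 0, 0, -0.16, 0, 0.2]
}}

```text
clock: 5.5
ee_pos: [0.5072, -0.0169, 0.2432]
orientation: [3.134, -0.209, -0.005]
ft_force: [-0.2, 0.2, -4.4]
opening: 0.0372
finger_force: 26.4
```

```bash
python3 weigh.py; cp pics/last.png pics/l2.png; python3 -c "
from h import *
im=vision.grab_frame('scene');w=cv2.imread('pics/last.png')
cv2.imwrite('pics/p5.png',np.hstack([cv2.resize(im[60:260,120:420],None,fx=1.33,fy=1.33),cv2.resize(w[:,100:460],(228,266))]))"
```

```text
mean [ -0.073    0.2119  -4.6864 -44.9731 -26.2487] std [0.4839 0.3873 0.3969 0.3301 0.1572] [ 0.5085 -0.0169  0.2447] [-3.1346  0.209   0.0004] 0.03748639195373259 26.377944946289062
```

View pics/p5.png

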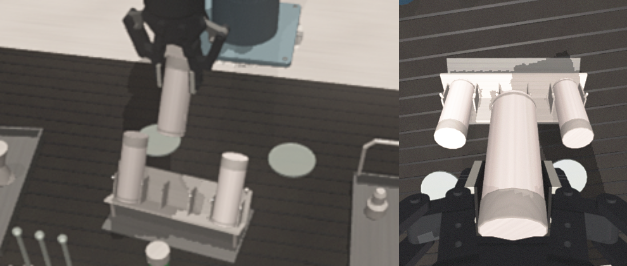

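The force change is −4.2 N, so tin_2 weighs about 430 g and is heavy. It goes in the plain tray. The picture shows it still leaning in the grip. I'll check the tilt from the wrist view by comparing the foot's edge row with predicted rows.

```bash
python3 - <<'E'
from h import *
g=cv2.cvtColor(cv2.imread("pics/l2.png"),cv2.COLOR_BGR2GRAY)
print(g[120:400:4,280])
c=vision.get_calibration("wrist");K=c["intrinsics"];M=np.linalg.inv(c["mount"]);C=(K,M)
for t in(10,20,25,28,30,32):
  for L in(80,85):
    a=np.radians(t);ax=np.array([-np.sin(a),0,-np.cos(a)])  # tool z down
    pe=np.array([np.cos(a),0,-np.sin(a)])
    g0=np.array([0,0,-.019]);foot=g0-ax*L/1000;lid=foot+ax*.105
    print(t,L,[proj(C,p)[1].round(0) for p in(foot+pe*.019,lid+pe*.019,lid-pe*.019)])
E
```

```text
[200 204 197 205 204 193 226 206 234 233 234 232 234 233 232 233 233 234
 232 232 233 232 233 232 233 233 232 234 233 236 234 232 233 234 233 233
 233 233 233 233 233 233 233 231 211 165 169 174 174 177 172 173 171 172
 175 180 235 235 233 231 234 233 233 231 230  53  38  36  37  42]
10 80 [np.float64(176.0), np.float64(303.0), np.float64(387.0)]
10 85 [np.float64(173.0), np.float64(292.0), np.float64(374.0)]
20 80 [np.float64(155.0), np.float64(321.0), np.float64(385.0)]
20 85 [np.float64(151.0), np.float64(308.0), np.float64(372.0)]
25 80 [np.float64(145.0), np.float64(330.0), np.float64(383.0)]
25 85 [np.float64(140.0), np.float64(316.0), np.float64(370.0)]
28 80 [np.float64(139.0), np.float64(336.0), np.float64(382.0)]
28 85 [np.float64(134.0), np.float64(320.0), np.float64(368.0)]
30 80 [np.float64(136.0), np.float64(339.0), np.float64(381.0)]
30 85 [np.float64(130.0), np.float64(323.0), np.float64(367.0)]
32 80 [np.float64(132.0), np.float64(342.0), np.float64(380.0)]
32 85 [np.float64(126.0), np.float64(326.0), np.float64(366.0)]
```

Call:
{"name": "send_rows", "arguments": {
  "targets": [0.013, 0.03, 0, -0.03, 0.2, 0.028, 0.065, 0, -0.06, 0.2, 0.043, 0.1, 0, -0.1, 0.2, 0.06, 0.14, 0, -0.13, 0.2, 0.076, 0.18, 0, -0.16, 0.2, 0.093, 0.22, 0, -0.19, 0.2, 0.11, 0.26, 0.02, -0.22, 0.2, 0.1226, 0.29, 0.05, -0.246, 0.2, 0.1226, 0.29, 0.08, -0.246, 0.2, 0.1226, 0.29, 0.1, -0.246, 0.2]
}}

```text
clock: 7.05
ee_pos: [0.5899, -0.3219, 0.1417]
orientation: [-3.136, -0.173, 0.005]
ft_force: [-0.4, 0.7, -5.2]
opening: 0.0377
finger_force: 26.7
```

```bash
cat > st.py <<'E'
from h import *
o=sensors.get_obs();r=R.from_rotvec(o["orientation"]).as_matrix()
print(o["clock"],o["ee_pos"],"yaw",np.degrees(np.arctan2(r[1,0],r[0,0])),"tilt",r[2,:2],"F",o["ft_force"],"q7",o["qpos"][6],o["opening"])
def tr(c,y):
    d=o["ee_pos"][:2]-c; a=np.radians(y); return d@[np.cos(a),np.sin(a)],d@[-np.sin(a),np.cos(a)]
print("tray xy",tr([.526,-.328],6.5),"caddy xy",tr([.5312,.2876],.93))
E
python3 st.py
```

```text
7.05 [ 0.5899 -0.3219  0.1417] yaw 6.3227026398602035 tilt [-0.0032 -0.0014] F [-0.3962  0.7347 -5.2011] q7 -1.1399289999865885 0.03770069698100249
tray xy (np.float64(0.06417079045679068), np.float64(-0.0011487465477415476)) caddy xy (np.float64(0.048788272491374275), np.float64(-0.610349298276959))
```

Call:
{"name": "send_rows", "arguments": {
  "targets": [0, 0, 0.03, 0, 0.2, 0, 0, 0.055, 0, 0.2, 0, 0, 0.068, 0, 0.2, 0, 0, 0.074, 0, 0.2, 0, 0, 0.076, 0, 0.2, 0, 0, 0.078, 0, 0.2, 0, 0, 0.078, 0, 0.2],
  "newtons": 20
}}

```text
clock: 7.75
ee_pos: [0.5923, -0.3209, 0.0678]
orientation: [3.136, 0.177, 0.002]
ft_force: [-0.5, -0.4, -4.6]
opening: 0.0374
finger_force: 26.7
```

```bash
python3 st.py
```

```text
7.75 [ 0.5923 -0.3209  0.0678] yaw 6.463703563624679 tilt [0.0015 0.001 ] F [-0.4784 -0.3888 -4.6389] q7 -1.156945911108796 0.037373873742280156
tray xy (np.float64(0.06662779679120333), np.float64(-0.0004905415082661934)) caddy xy (np.float64(0.05116979116404439), np.float64(-0.6094557196217427))
```

Call:
{"name": "send_rows", "arguments": {
  "targets": [0, 0, 0.001, 0, 0.2, 0, 0, 0.002, 0, 0.2, 0, 0, 0.003, 0, 0.2, 0, 0, 0.004, 0, 0.2, 0, 0, 0.004, 0, 0.2]
}}

```text
clock: 8.25
ee_pos: [0.5917, -0.3207, 0.0633]
orientation: [3.136, 0.177, 0.0]
ft_force: [-0.1, -0.6, 0.2]
opening: 0.0374
finger_force: 27.3
```

Call:
{"name": "send_rows", "arguments": {
  "targets": [0, 0, 0.001, 0, 0.2, 0.002, 0, 0.0008, 0, 0.2, 0.004, 0, 0.0005, 0, 0.2, 0.007, 0, 0, 0, 0.2, 0.0105, 0, -0.0005, 0, 0.2, 0.014, 0, -0.0012, 0, 0.2, 0.014, 0, -0.0012, 0, 0.2]
}}

```text
clock: 8.95
ee_pos: [0.6055, -0.3196, 0.0647]
orientation: [3.136, 0.177, -0.0]
ft_force: [-1.6, -0.3, 2.6]
opening: 0.0373
finger_force: 28.1
```

```bash
cat > prof.py <<'E'
from h import *
o=sensors.get_obs();im=vision.grab_frame("wrist");g=cv2.GaussianBlur(cv2.cvtColor(im,cv2.COLOR_BGR2GRAY),(3,3),0)
cv2.imwrite("pics/last.png",im);print(o["ee_pos"],o["ft_force"])
p=g[110:400,272:288].mean(1).astype(int);d=np.diff(p[::2]); print([(110+2*i,int(x)) for i,x in enumerate(d) if abs(x)>8])
E
python3 prof.py
```

```text
[ 0.6055 -0.3196  0.0647] [-1.6164 -0.2566  2.5574]
[(110, 34), (116, -26), (118, -25), (134, 15), (136, 94), (138, 35), (144, -14), (152, -13), (154, -26), (156, -10), (158, 53), (160, 30), (162, -14), (164, 21), (292, -33), (332, 16), (334, 23), (336, 18), (376, -47), (378, -138), (380, -20)]
```

Call:
{"name": "send_rows", "arguments": {
  "targets": [0.002, 0, -0.0008, 0, 0.2, 0.005, 0, -0.0013, 0, 0.2, 0.008, 0, -0.0017, 0, 0.2, 0.011, 0, -0.002, 0, 0.2, 0.014, 0, -0.002, 0, 0.2, 0.017, 0, -0.002, 0, 0.2, 0.017, 0, -0.002, 0, 0.2]
}}

```text
clock: 9.7
ee_pos: [0.621, -0.3172, 0.0652]
orientation: [-3.136, -0.177, 0.005]
ft_force: [-4.9, -1.1, -0.1]
opening: 0.0373
finger_force: 28.2
```

```bash
python3 prof.py;python3 st.py
```

```text
[ 0.621  -0.3172  0.0652] [-4.8824 -1.0786 -0.0556]
[(136, 12), (138, 31), (144, -32), (146, -13), (160, 13), (164, 13), (166, 55), (168, 9), (174, 44), (176, 31), (290, -31), (292, -13), (328, 29), (330, 21), (376, -43), (378, -140), (380, -20)]
9.75 [ 0.621  -0.3173  0.0653] yaw 6.4529504935247886 tilt [-0.0032 -0.0006] F [-4.5807 -1.1002 -0.4172] q7 -1.1734246992475506 0.03748881547922796
tray xy (np.float64(0.0956192728578418), np.float64(-7.676027528921322e-05)) caddy xy (np.float64(0.0799842175093675), np.float64(-0.6062299276536852))
```

```bash
python3 -c "
from h import *
im=vision.grab_frame('scene');w=cv2.imread('pics/last.png')
cv2.imwrite('pics/p7.png',np.hstack([cv2.resize(im[130:260,60:190],None,fx=3.2,fy=3.2,interpolation=cv2.INTER_CUBIC),cv2.resize(w[100:400,180:380],(278,416))]))"
```

```text
(no output)
```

View pics/p7.png

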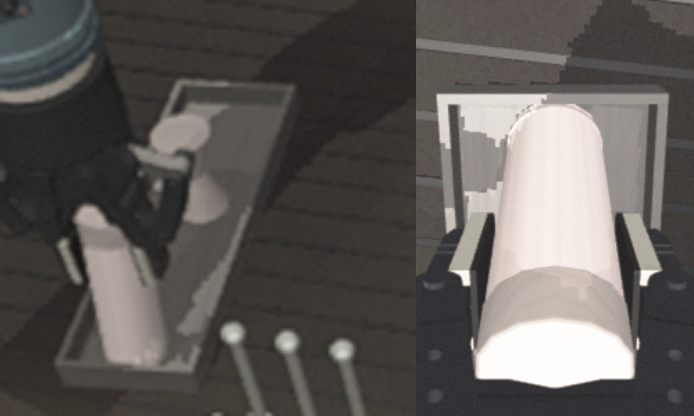

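The tin's foot sits against the tray's far wall and it still leans a little. The jigger is well clear behind it. I'll keep pushing it upright.

Call:
{"name": "send_rows", "arguments": {
  "targets": [0.003, 0, -0.0005, 0, 0.2, 0.006, 0, -0.0005, 0, 0.2, 0.009, 0, -0.0003, 0, 0.2, 0.012, 0, 0, 0, 0.2, 0.0145, 0, 0.0003, 0, 0.2, 0.0145, 0, 0.0003, 0, 0.2]
}}

```text
clock: 10.4
ee_pos: [0.6356, -0.3155, 0.0647]
orientation: [-3.136, -0.177, 0.004]
ft_force: [-4.0, -1.4, -3.8]
opening: 0.0371
finger_force: 28.6
```

```bash
python3 prof.py;python3 st.py
```

```text
[ 0.6356 -0.3155  0.0647] [-4.0143 -1.4469 -3.7957]
[(110, 25), (116, -27), (118, -20), (170, -9), (184, 13), (192, 15), (194, 36), (200, 35), (202, 23), (286, -30), (288, -14), (316, 39), (318, 40), (320, 28), (376, -52), (378, -136), (380, -17)]
10.45 [ 0.6356 -0.3155  0.0647] yaw 6.461948253574841 tilt [-0.0026 -0.0007] F [-4.6345 -1.5756 -4.4501] q7 -1.1801753919525295 0.03733475630292788
tray xy (np.float64(0.11029338661429791), np.float64(5.52023125403975e-06)) caddy xy (np.float64(0.09458105905872627), np.float64(-0.6047237399488871))
```

```bash
python3 -c "
from h import *
im=vision.grab_frame('scene');w=vision.grab_frame('wrist')
cv2.imwrite('pics/p8.png',cv2.convertScaleAbs(np.hstack([cv2.resize(im[160:260,60:160],None,fx=4,fy=4,interpolation=cv2.INTER_CUBIC),cv2.resize(w[100:400,180:380],(267,400))]),alpha=1.3))
S=cam('scene')
P=np.array([.6356,-.3155,.004]); u=np.array([.9936,.113,0])
for t in (0,10,20):
  a=np.radians(t);ax=np.array([0,0,1])*np.cos(a)-u*np.sin(a); g=P+[0,0,.0797]
  print(t,[((proj(S,g+ax*s)-[60,160])*4).round() for s in(-.08,.025)])
"
```

```text
0 [array([176., 324.]), array([118., 185.])]
10 [array([167., 343.]), array([121., 179.])]
20 [array([157., 360.]), array([125., 174.])]
```

View pics/p8.png

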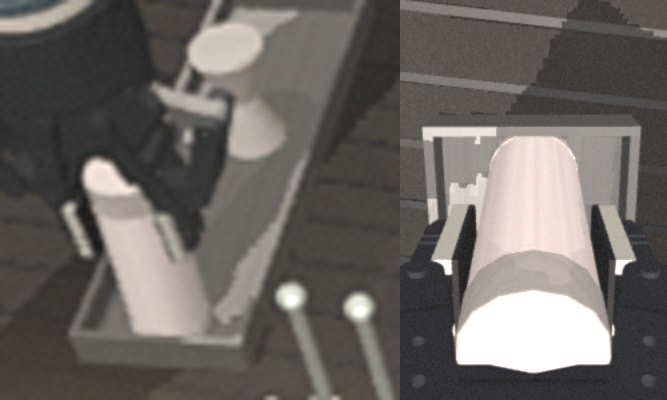

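The tin still leans about 8–10°: its sides run roughly (100,215)→(133,330) in the crop. I'll push it a little further against the wall.

Call:
{"name": "send_rows", "arguments": {
  "targets": [0.003, 0, 0, 0, 0.2, 0.006, 0, 0, 0, 0.2, 0.008, 0, 0, 0, 0.2, 0.008, 0, 0, 0, 0.2]
}}

```text
clock: 10.95
ee_pos: [0.6446, -0.3145, 0.0658]
orientation: [-3.136, -0.177, 0.001]
ft_force: [-5.2, -0.8, -1.6]
opening: 0.0375
finger_force: 29.0
```

```bash
python3 prof.py;python3 st.py
```

```text
[ 0.6446 -0.3145  0.0658] [-5.2027 -0.8476 -1.6239]
[(126, 24), (128, 10), (132, -18), (134, -27), (198, 12), (208, 19), (210, 30), (216, 33), (218, 9), (284, -28), (286, -9), (308, 30), (310, 52), (312, 30), (376, -54), (378, -134), (380, -17)]
11.0 [ 0.6446 -0.3145  0.0657] yaw 6.465519358450104 tilt [-0.0003 -0.0002] F [-4.9937 -0.2738 -1.568 ] q7 -1.1837565000425718 0.03736646088285953
tray xy (np.float64(0.1193672949659103), np.float64(-2.2113472591767938e-05)) caddy xy (np.float64(0.10361480583879881), np.float64(-0.6038705134205968))
```

```bash
python3 - <<'E'
from h import *
o=sensors.get_obs();C=cam("wrist",o)
def tr(d): d=d[:2]-np.array([.526,-.328]);a=np.radians(6.5);return d@[np.cos(a),np.sin(a)],d@[-np.sin(a),np.cos(a)]
for v in(127,133,209,217): 
  for x in (250,310): print(v,x,tr(plane(C,(x,v),.022)))
g=cv2.cvtColor(cv2.imread("pics/last.png"),cv2.COLOR_BGR2GRAY)
for c in(215,225,335,345): 
  p=g[110:260,c-4:c+4].mean(1); d=np.diff(p[::2]); print(c,[(110+2*i,int(x)) for i,x in enumerate(d) if abs(x)>8])
w=cv2.imread("pics/last.png");cv2.imwrite("pics/p9.png",cv2.convertScaleAbs(cv2.resize(w[120:400,190:370],None,fx=2.1,fy=2.1,interpolation=cv2.INTER_CUBIC),alpha=1.2))
E
```

```text
127 250 (np.float64(0.1798700306621703), np.float64(0.014924288287880809))
127 310 (np.float64(0.1798362832081415), np.float64(-0.015724728662699305))
133 250 (np.float64(0.17685809282156745), np.float64(0.014998512572003282))
133 310 (np.float64(0.17682475189909252), np.float64(-0.015793819475718597))
209 250 (np.float64(0.13611506317713618), np.float64(0.01600255793030076))
209 310 (np.float64(0.13608773758629178), np.float64(-0.016728411598467656))
217 250 (np.float64(0.13152586841116345), np.float64(0.016115651132826668))
217 310 (np.float64(0.13149928060005728), np.float64(-0.016833680377420873))
215 [(118, 16), (120, 16), (126, -32), (172, 19), (178, -22), (194, -8), (198, 10), (200, 9), (208, 12), (210, 33), (236, 20), (248, -16)]
225 [(118, -10), (120, 42), (126, -15), (128, -32), (130, 15), (172, 23), (178, -21), (192, -10), (200, 11), (208, 15), (210, 40), (216, -14), (238, 45), (252, -23)]
335 [(132, 13), (140, -16), (184, 9), (192, -8), (198, 12), (208, 26), (210, 24), (252, 19)]
345 [(134, 14), (140, -9), (186, 11), (192, -12), (198, 12), (208, 24), (210, 26), (216, -34)]
```

View pics/p9.png

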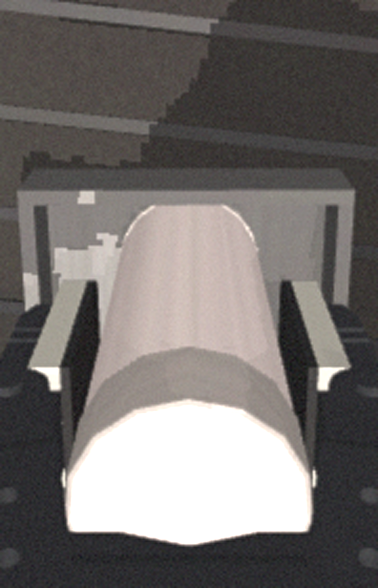

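```bash
cat > lid.py <<'E'
from h import *
import sys
def lidtilt(f):
    g=cv2.cvtColor(cv2.imread(f),cv2.COLOR_BGR2GRAY)
    m=(g[290:372]>215).astype(np.uint8)
    n,l,s,c=cv2.connectedComponentsWithStats(m); k=l[60,280]; m=(l==k)
    pts=[]
    for x in range(200,360):
        r=np.flatnonzero(m[:,x]); 
        if len(r): pts.append((x,290+r[0]-.5))
    for y in range(40,80):
        r=np.flatnonzero(m[y])
        if len(r): pts+= [(r[0]-.5,290+y),(r[-1]+.5,290+y)]
    K=vision.get_calibration("wrist")["intrinsics"]
    p=np.array(pts,np.float32); e=cv2.fitEllipse(p); 
    (cx,cy),(a,b),an=e; 
    minor=min(a,b);major=max(a,b)
    return e,np.degrees(np.arcsin(minor/major)),np.degrees(np.arctan2(cy-K[1,2],K[1,1]))
for f in sys.argv[1:]:
    e,el,dv=lidtilt(f)
    # optical axis: 16.4deg off tool z toward -x ; ray goes dv below (image down = -x tool)
    ve=90-(16.37+dv)   # elevation of the ray against the horizontal
    print(f,e,"plane elev",el,"ray elev",ve,"tilt",ve-el)
E
python3 lid.py pics/l2.png pics/last.png
```

```text
pics/l2.png ((279.3292541503906, 363.73968505859375), (40.23042678833008, 105.67024230957031), 90.71726989746094) plane elev 22.378084265240226 ray elev 49.816769803645364 tilt 27.43868553840514
pics/last.png ((279.25836181640625, 361.60943603515625), (98.39529418945312, 113.39549255371094), 86.8758773803711) plane elev 60.194513510587896 ray elev 50.104287956980514 tilt -10.090225553607382
```

The rim's inner edge at 0.1315 and the floor contact both put the tin at about upright. I'll ease off the wall, seat it lightly and look at the scene again.

Call:
{"name": "send_rows", "arguments": {
  "targets": [-0.001, 0, 0.0005, 0, 0.2, -0.0015, 0, 0.001, 0, 0.2, -0.002, 0, 0.0015, 0, 0.2, -0.002, 0, 0.0015, 0, 0.2]
}}

```text
clock: 11.4
ee_pos: [0.6437, -0.3143, 0.0643]
orientation: [-3.136, -0.178, -0.003]
ft_force: [0.4, 0.1, -5.6]
opening: 0.0375
finger_force: 28.8
```

```bash
python3 st.py; python3 - <<'E'
from h import *
# tilt of tin from scene: side edges of bright tin body, lower half, rows 205..235
im=vision.grab_frame("scene"); cv2.imwrite("pics/s3.png",im); vis=cv2.cvtColor(im,cv2.COLOR_BGR2GRAY)
for y in range(210,248,3): 
    r=np.flatnonzero(vis[y,60:125]>135)
    print(y,(60+r[0],60+r[-1],len(r)) if len(r) else None)
S=cam("scene");o=sensors.get_obs();u=np.array([.9936,.113,0]);v=np.array([-.113,.9936,0])
P=np.r_[o["ee_pos"][:2],.004]
c=S[1]; eye=-c[:3,:3].T@c[:3,3]
for t in(-5,0,5,10):
  a=np.radians(t);ax=np.array([0,0,1])*np.cos(a)-u*np.sin(a)
  out=[]
  for h in(.03,.05,.065):
    q=P+[0,0,.0797]+ax*(h-.0797); n=np.cross(ax,eye-q); n/=np.linalg.norm(n)
    out+= [proj(S,q+s*.019*n).round(1).tolist() for s in(1,-1)]
  print(t,out)
E
```

```text
11.4 [ 0.6437 -0.3143  0.0643] yaw 6.487857416066571 tilt [ 0.0019 -0.0002] F [ 0.4413  0.0507 -5.5555] q7 -1.183136106083577 0.03749494936432957
tray xy (np.float64(0.11846316905671814), np.float64(0.00030777922225290244)) caddy xy (np.float64(0.10268292891428078), np.float64(-0.6036299344370275))
210 (np.int64(80), np.int64(92), 13)
213 None
216 None
219 (np.int64(85), np.int64(96), 12)
222 (np.int64(86), np.int64(97), 12)
225 (np.int64(87), np.int64(99), 13)
228 (np.int64(89), np.int64(100), 12)
231 (np.int64(90), np.int64(101), 12)
234 (np.int64(91), np.int64(102), 12)
237 (np.int64(93), np.int64(103), 11)
240 (np.int64(94), np.int64(104), 11)
243 (np.int64(100), np.int64(104), 5)
246 None
-5 [[108.5, 228.6], [90.5, 237.1], [105.7, 222.8], [87.4, 231.4], [103.5, 218.3], [84.9, 227.0]]
0 [[108.2, 230.9], [89.5, 238.2], [105.6, 224.5], [86.6, 231.8], [103.6, 219.5], [84.4, 226.8]]
5 [[107.7, 233.1], [88.6, 239.3], [105.4, 226.0], [86.0, 232.2], [103.6, 220.5], [84.0, 226.7]]
10 [[107.1, 235.1], [87.6, 240.3], [105.1, 227.4], [85.3, 232.6], [103.5, 221.5], [83.5, 226.7]]
```

The left edge slope of 0.43 px/row matches a tilt of 0–1°, so the tin is upright. The full weight is still on the tool, so I creep down to contact.

Call:
{"name": "send_rows", "arguments": {
  "targets": [0, 0, 0.001, 0, 0.2, 0, 0, 0.002, 0, 0.2, 0, 0, 0.003, 0, 0.2, 0, 0, 0.003, 0, 0.2]
}}

```text
clock: 11.85
ee_pos: [0.6433, -0.3146, 0.0619]
orientation: [3.137, 0.177, 0.001]
ft_force: [-0.6, 1.5, 1.0]
opening: 0.0375
finger_force: 29.2
```

Call:
{"name": "send_rows", "arguments": {
  "targets": [0, 0, 0, 0, 0.5, 0, 0, 0, 0, 0.6, 0, 0, 0, 0, 0.65, 0, 0, 0, 0, 0.65, 0, 0, -0.03, 0, 0.65, 0, 0, -0.07, 0, 0.65, 0, 0, -0.12, 0, 0.65, -0.02, 0, -0.16, 0, 0.65, -0.04, 0, -0.18, 0, 0.65, -0.04, 0, -0.18, 0, 0.65]
}}

```text
clock: 12.85
ee_pos: [0.6026, -0.3219, 0.2458]
orientation: [3.132, 0.172, 0.007]
ft_force: [0.2, -1.0, 0.4]
opening: 0.0556
finger_force: 0.0
```

```bash
python3 st.py; python3 - <<'E'
from h import *
im=vision.grab_frame("scene"); cv2.imwrite("pics/s4.png",im); o=sensors.get_obs(); w=vision.grab_frame("wrist")
cv2.imwrite("pics/p10.png",np.hstack([cv2.resize(im[130:260,60:190],(300,300)),cv2.resize(w,(400,300))])); cv2.imwrite("pics/w4.png",w)
g=cv2.cvtColor(w,cv2.COLOR_BGR2GRAY); C=cam("wrist",o)
n,l,s,c=cv2.connectedComponentsWithStats((g>225).astype(np.uint8))
def tr(d): d=d[:2]-np.array([.526,-.328]);a=np.radians(6.5);return d@[np.cos(a),np.sin(a)],d@[-np.sin(a),np.cos(a)]
for i in range(1,n):
    if s[i][4]>300: print(s[i],c[i],plane(C,c[i],.109),tr(plane(C,c[i],.109)))
E
```

```text
12.85 [ 0.6026 -0.3219  0.2458] yaw 6.304341533327577 tilt [0.0043 0.0049] F [ 0.1693 -1.0066  0.4024] q7 -1.1269337470005256 0.05560286854328664
tray xy (np.float64(0.07683114068954118), np.float64(-0.002650202220959101)) caddy xy (np.float64(0.06153457905082056), np.float64(-0.6106148284017264))
[  58   17  115   44 3095] [115.6297  39.9606] [ 0.7048 -0.1922  0.109 ] (np.float64(0.193002895221578), np.float64(0.11465714951988856))
[ 253  129   48   48 1807] [276.9198 152.7565] [ 0.6378 -0.315   0.109 ] (np.float64(0.11254927874100672), np.float64(0.0002476734377870037))
[   0  190   92   46 1076] [ 37.3243 206.2407] [ 0.5736 -0.1272  0.109 ] (np.float64(0.07001565486580076), np.float64(0.19412556320724308))
[   0  210   63   76 1733] [ 26.8009 245.5782] [ 0.5379 -0.1158  0.109 ] (np.float64(0.03585820410921883), np.float64(0.20950711117430867))
[ 525  287   35   89 2049] [545.9971 326.9497] [ 0.5091 -0.5724  0.109 ] (np.float64(-0.04442692721473304), np.float64(-0.24087672408779184))
```

Tin_2 stands upright in the tray: its lid is round (48×48 px) at tray x 0.1125, y 0. Next is tin_3.

Call:
{"name": "send_rows", "arguments": {
  "targets": [-0.012, -0.035, 0, 0.04, 0.65, -0.027, -0.08, 0, 0.08, 0.65, -0.043, -0.125, 0, 0.13, 0.65, -0.058, -0.17, 0, 0.17, 0.65, -0.072, -0.21, 0.01, 0.21, 0.65, -0.0826, -0.238, 0.03, 0.243, 0.65, -0.0826, -0.238, 0.05, 0.243, 0.65, -0.0826, -0.238, 0.055, 0.243, 0.65, -0.0826, -0.238, 0.055, 0.243, 0.65]
}}

```text
clock: 13.85
ee_pos: [0.4936, -0.0921, 0.1848]
orientation: [-3.135, 0.204, 0.005]
ft_force: [0.6, 1.1, -0.2]
opening: 0.0553
finger_force: 0.0
```

```bash
python3 weigh.py; python3 st.py
```

```text
mean [ -0.0189   0.0454   0.2203 -43.5167 -21.7283] std [0.3466 0.5709 0.4507 0.2599 0.3212] [ 0.4943 -0.0924  0.1865] [ 3.1348 -0.2049  0.0009] 0.05577696411274332 0.0
14.35 [ 0.4943 -0.0923  0.1865] yaw -7.470629709793938 tilt [0.0004 0.    ] F [-0.4807 -0.2507 -0.3861] q7 -1.7075185594376316 0.05559475703375948
tray xy (np.float64(-0.004848395995161484), np.float64(0.2378023173843678)) caddy xy (np.float64(-0.04309804722545392), np.float64(-0.3792256013056766))
```

Call:
{"name": "send_rows", "arguments": {
  "targets": [0, 0.002, 0.04, 0, 0.65, 0, 0.002, 0.07, 0, 0.65, 0, 0.002, 0.09, 0, 0.65, 0, 0.002, 0.1015, 0, 0.65, 0, 0.002, 0.1015, 0, 0.65, 0, 0.002, 0.1015, 0, 0.2, 0, 0.002, 0.1015, 0, 0.2, 0, 0.002, 0.1015, 0, 0.2, 0, 0.002, 0.1015, 0, 0.2, 0, 0.002, 0.1015, 0, 0.2],
  "newtons": 20
}}

```text
clock: 15.35
ee_pos: [0.4946, -0.0943, 0.0856]
orientation: [3.135, -0.204, 0.003]
ft_force: [-0.9, -0.5, 7.1]
opening: 0.0374
finger_force: 22.7
```

Call:
{"name": "send_rows", "arguments": {
  "targets": [0, 0, -0.01, 0, 0.2, 0, 0, -0.025, 0, 0.2, 0, 0, -0.05, 0, 0.2, 0, 0, -0.08, 0, 0.2, 0, 0, -0.11, 0, 0.2, 0, 0, -0.14, 0, 0.2, 0, 0, -0.16, 0, 0.2, 0, 0, -0.16, 0, 0.2, 0, 0, -0.16, 0, 0.2, 0, 0, -0.16, 0, 0.2]
}}

```text
clock: 16.35
ee_pos: [0.4927, -0.094, 0.2434]
orientation: [-3.135, 0.204, 0.004]
ft_force: [0.4, 0.2, -2.5]
opening: 0.0373
finger_force: 22.2
```

```bash
python3 weigh.py; python3 prof.py; python3 lid.py pics/last.png; python3 st.py
```

```text
mean [ -0.0016   0.0754  -1.9484 -42.9058 -25.1703] std [0.6049 0.405  0.3481 0.3077 0.1387] [ 0.4938 -0.0941  0.2445] [-3.1349  0.2043  0.0005] 0.037390806930816464 22.17760294675827
[ 0.4938 -0.0941  0.2446] [ 0.7165 -0.0678 -2.5525]
[(110, 54), (134, -12), (136, -31), (138, 15), (140, 27), (284, -40), (306, -10), (328, 13), (330, 34), (332, 9), (372, -96), (374, -77), (378, -13)]
pics/last.png ((279.4197082519531, 352.6460266113281), (42.280555725097656, 105.81031799316406), 90.38713073730469) plane elev 23.55243811656497 ray elev 51.32781906197429 tilt 27.775380945409317
16.9 [ 0.4939 -0.0941  0.2447] yaw -7.457953547389942 tilt [-0.0001 -0.    ] F [-0.5168 -0.6916 -1.5021] q7 -1.679487221001471 0.03716032741243121
tray xy (np.float64(-0.005457679204575563), np.float64(0.2360232736618921)) caddy xy (np.float64(-0.04353177645551165), np.float64(-0.3810553831371384))
```

Tin_3 reads about −2.0 N, or roughly 210 g, so it's light. I'll carry it to the caddy, turning 90° so its foot faces the long side wall.

Call:
{"name": "send_rows", "arguments": {
  "targets": [0.005, -0.03, 0, -0.14, 0.2, 0.011, -0.065, 0, -0.28, 0.2, 0.018, -0.1, 0, -0.42, 0.2, 0.024, -0.135, 0, -0.56, 0.2, 0.03, -0.17, 0, -0.7, 0.2, 0.036, -0.205, 0, -0.84, 0.2, 0.042, -0.24, 0, -0.98, 0.2, 0.048, -0.275, 0, -1.12, 0.2, 0.054, -0.31, 0, -1.26, 0.2, 0.06, -0.345, 0, -1.4, 0.2]
}}

```text
clock: 17.9
ee_pos: [0.5986, 0.2412, 0.2446]
orientation: [2.524, 1.87, -0.0]
ft_force: [0.7, -0.2, -1.5]
opening: 0.0378
finger_force: 22.3
```

```bash
python3 st.py
```

```text
17.9 [0.5986 0.2412 0.2446] yaw 73.05270409982957 tilt [-0.0002  0.0001] F [ 0.6814 -0.2245 -1.5211] q7 -1.0050116056379985 0.037775128389281244
tray xy (np.float64(0.13654838270208633), np.float64(0.5573712049200578)) caddy xy (np.float64(0.06661317932788659), np.float64(-0.047441379747570366))
```

Call:
{"name": "send_rows", "arguments": {
  "targets": [0.014, 0, 0, -0.15, 0.2, 0.028, 0, 0, -0.316, 0.2, 0.028, 0, 0.03, -0.316, 0.2, 0.028, 0, 0.08, -0.316, 0.2, 0.028, 0, 0.12, -0.316, 0.2, 0.028, 0, 0.145, -0.316, 0.2, 0.028, 0, 0.15, -0.316, 0.2, 0.028, 0, 0.15, -0.316, 0.2, 0.028, 0, 0.15, -0.316, 0.2]
}}

```text
clock: 18.8
ee_pos: [0.6076, 0.2677, 0.0966]
orientation: [2.204, 2.237, 0.004]
ft_force: [-0.0, -0.5, -1.7]
opening: 0.0374
finger_force: 22.0
```

```bash
python3 weigh.py; python3 st.py
```

```text
mean [ -0.0403   0.0936  -2.1204 -64.4627 -21.5155] std [0.3595 0.495  0.2609 0.6168 0.2525] [0.6065 0.2669 0.095 ] [2.2046 2.2379 0.0004] 0.03792333397459958 22.021476924419403
19.3 [0.6065 0.2669 0.0949] yaw 90.86021088798138 tilt [0.     0.0002] F [-0.0175  0.1058 -1.742 ] q7 -0.8331026033661387 0.03730426628483175
tray xy (np.float64(0.14730631049485204), np.float64(0.5819724234121809)) caddy xy (np.float64(0.07493247381690103), np.float64(-0.021912135714567776))
```

Call:
{"name": "send_rows", "arguments": {
  "targets": [0, 0, 0.012, 0, 0.2, 0, 0, 0.021, 0, 0.2, 0, 0, 0.026, 0, 0.2, 0, 0, 0.028, 0, 0.2, 0, 0, 0.029, 0, 0.2, 0, 0, 0.03, 0, 0.2, 0, 0, 0.031, 0, 0.2, 0, 0, 0.0315, 0, 0.2, 0, 0, 0.0315, 0, 0.2]
}}

```text
clock: 20.2
ee_pos: [0.6067, 0.2671, 0.0637]
orientation: [2.205, 2.238, 0.001]
ft_force: [-0.9, 0.6, 0.4]
opening: 0.0372
finger_force: 22.4
```

Call:
{"name": "send_rows", "arguments": {
  "targets": [0.001, 0, 0.001, 0, 0.2, 0.003, 0, 0.0007, 0, 0.2, 0.006, 0, 0.0003, 0, 0.2, 0.009, 0, -0.0003, 0, 0.2, 0.012, 0, -0.0008, 0, 0.2, 0.015, 0, -0.0013, 0, 0.2, 0.018, 0, -0.0017, 0, 0.2, 0.021, 0, -0.002, 0, 0.2, 0.024, 0, -0.0023, 0, 0.2, 0.024, 0, -0.0023, 0, 0.2]
}}

```text
clock: 21.2
ee_pos: [0.6065, 0.2917, 0.0658]
orientation: [2.204, 2.238, 0.002]
ft_force: [0.4, -2.5, 3.4]
opening: 0.0373
finger_force: 21.6
```

```bash
python3 prof.py;python3 lid.py pics/last.png; python3 st.py
```

```text
[0.6065 0.2917 0.0658] [ 0.3889 -2.5252  3.3648]
[(158, 73), (160, 43), (166, 26), (170, 23), (218, -18), (276, -27), (278, -23), (312, 35), (314, 29), (316, 15), (376, -45), (378, -143), (380, -22)]
pics/last.png ((279.4515075683594, 350.4653015136719), (72.72117614746094, 112.8681640625), 90.44490051269531) plane elev 40.11335687413164 ray elev 51.62881520563198 tilt 11.51545833150034
21.25 [0.6065 0.2916 0.0658] yaw 90.87848440228889 tilt [0.001  0.0011] F [ 1.2949 -2.2447  4.0222] q7 -0.874889297859601 0.03760816368176648
tray xy (np.float64(0.1501325337558145), np.float64(0.6065041270254786)) caddy xy (np.float64(0.07536426168293996), np.float64(0.002778056251681259))
```

Call:
{"name": "send_rows", "arguments": {
  "targets": [0.003, 0, -0.0007, 0, 0.2, 0.006, 0, -0.001, 0, 0.2, 0.009, 0, -0.001, 0, 0.2, 0.012, 0, -0.0008, 0, 0.2, 0.015, 0, -0.0005, 0, 0.2, 0.018, 0, -0.0002, 0, 0.2, 0.018, 0, -0.0002, 0, 0.2]
}}

```text
clock: 21.95
ee_pos: [0.6052, 0.3095, 0.0652]
orientation: [-2.203, -2.238, 0.001]
ft_force: [0.7, -3.3, -3.1]
opening: 0.0375
finger_force: 20.8
```

```bash
python3 prof.py;python3 lid.py pics/last.png; cat > slope.py <<'E'
from h import *
import sys
# side-edge slopes of a gripped tin in the scene, against predictions for leans along tool x
o=sensors.get_obs(); im=vision.grab_frame("scene"); cv2.imwrite("pics/slope.png",im); g=cv2.cvtColor(im,cv2.COLOR_BGR2GRAY)
S=cam("scene"); r=R.from_rotvec(o["orientation"]).as_matrix(); u=r[:,0]; c=S[1]; eye=-c[:3,:3].T@c[:3,3]
off=float(sys.argv[1]) if len(sys.argv)>1 else 0
P=np.r_[o["ee_pos"][:2],0]+u*off; P[2]=.004
for t in(-8,0,8,16):
  a=np.radians(t);ax=np.array([0,0,1])*np.cos(a)-u*np.sin(a); e=[[],[]]
  for h in(.03,.06):
    q=P+[0,0,.08]+ax*(h-.08); n=np.cross(ax,eye-q); n/=np.linalg.norm(n)
    for k,s in enumerate((1,-1)): e[k].append(proj(S,q+s*.019*n))
  print(t,[((b[1]-b[0])[0]/(b[1]-b[0])[1]).round(3) for b in e],np.round(e,1).tolist())
m=proj(S,P+[0,0,.04]).astype(int); print("mid",m)
for y in range(m[1]-15,m[1]+18,3):
  row=cv2.GaussianBlur(g,(3,3),0)[y,m[0]-22:m[0]+23].astype(int); d=np.diff(row); i=d[:22].argmax(); j=22+d[22:].argmin(); print(y,m[0]-22+i,d[i],m[0]-22+j,d[j])
E
python3 slope.py -.004;python3 st.py
```

```text
[0.6052 0.3095 0.0652] [ 0.7119 -3.3454 -3.0806]
[(190, 26), (192, 76), (198, 16), (200, 14), (204, -14), (272, -31), (274, -15), (298, 43), (300, 38), (302, 10), (376, -39), (378, -143), (380, -24)]
pics/last.png ((279.2471923828125, 346.4917907714844), (92.61145782470703, 116.10008239746094), 90.35984802246094) plane elev 52.909735194908045 ray elev 52.18055506973248 tilt -0.7291801251755672
-8 [np.float64(-0.62), np.float64(-0.555)] [[[421.5, 270.6], [427.2, 261.3]], [[403.0, 260.1], [408.2, 250.7]]]
0 [np.float64(-0.363), np.float64(-0.307)] [[[426.1, 269.4], [429.6, 259.7]], [[405.9, 262.6], [408.9, 252.9]]]
8 [np.float64(-0.122), np.float64(-0.072)] [[[430.5, 267.6], [431.7, 257.7]], [[409.3, 265.1], [410.0, 255.2]]]
16 [np.float64(0.112), np.float64(0.16)] [[[434.4, 265.4], [433.3, 255.3]], [[413.2, 267.4], [411.6, 257.5]]]
mid [417 262]
247 416 21 420 -52
250 405 4 437 -28
253 409 13 418 -30
256 409 11 420 -27
259 397 11 419 -30
262 408 11 419 -33
265 407 10 418 -34
268 399 14 429 -25
271 406 6 429 -27
274 405 13 431 -32
277 407 14 434 -39
22.05 [0.6053 0.3094 0.0652] yaw 90.88964172492938 tilt [ 0.0005 -0.0008] F [ 0.1619 -1.8409 -1.8349] q7 -0.8928256299174627 0.0377711067888958
tray xy (np.float64(0.1509052336590266), np.float64(0.6242974593853576)) caddy xy (np.float64(0.07440626054603627), np.float64(0.020562374496450545))
```

Call:
{"name": "send_rows", "arguments": {
  "targets": [0.002, 0, 0, 0, 0.2, 0.004, 0, 0, 0, 0.2, 0.005, 0, 0, 0, 0.2, 0.005, 0, 0, 0, 0.2, 0.004, 0, 0.0005, 0, 0.2, 0.0035, 0, 0.001, 0, 0.2, 0.0035, 0, 0.0015, 0, 0.2, 0.0035, 0, 0.0015, 0, 0.2]
}}

```text
clock: 22.85
ee_pos: [0.6055, 0.3132, 0.0642]
orientation: [-2.204, -2.238, -0.001]
ft_force: [-0.8, -0.3, -2.0]
opening: 0.0377
finger_force: 20.8
```

```bash
python3 prof.py;python3 lid.py pics/last.png;python3 st.py; python3 - <<'E'
from h import *
im=vision.grab_frame("scene");cv2.imwrite("pics/s5.png",im)
g=cv2.cvtColor(im,cv2.COLOR_BGR2GRAY)
for y in range(236,292,4): print(y,g[y,392:448:2])
E
```

```text
[0.6055 0.3132 0.0642] [-0.7549 -0.2897 -2.0025]
[(198, 54), (200, 55), (202, -22), (204, -11), (206, 27), (208, 11), (270, -15), (272, -30), (294, 31), (296, 52), (298, 12), (376, -39), (378, -144), (380, -22)]
pics/last.png ((279.1849365234375, 345.2296447753906), (96.81942749023438, 116.90470123291016), 89.8575439453125) plane elev 55.91336125474708 ray elev 52.35669269718942 tilt -3.556668557557657
22.9 [0.6056 0.3131 0.0642] yaw 90.88623662050821 tilt [ 0.001 -0.   ] F [-0.9193 -0.0202 -2.1173] q7 -0.8969851129580932 0.037151775839491905
tray xy (np.float64(0.15162165382606768), np.float64(0.6279956460676642)) caddy xy (np.float64(0.07476034542700301), np.float64(0.024312636685951922))
236 [124 123 123 123 124 126 124 125 129 124 117 119 135 177 182 130  43  49
  36  39  44  60 121 120  98  56  49  51]
240 [124 124 122 122 124 124 125 125 128 126 124 120 191 180 183  60  46  59
  50  40  41  78 116 181 162  42  51  55]
244 [125 124 122 121 124 125 123 125 127 128 120  91 159 196 199  92  51  52
  51  48  46 151 199 197 154  42  55  53]
248 [124 122 123 122 125 125 124 124 128 12
[... 565 characters left out ...]
 85  99 134 138 121 119 121 126 128 138 144 144 134 103  95  78
  59  88  54  55  55  57  55  55  60  57]
272 [148 147 135 112  90  88  89 110 122 131 140 147 156 165 168 170 170 169
 148  90  53  57  59  61  59  55  54  51]
276 [ 96  88  86  86  87  89  88 117 130 134 141 145 149 145 146 146 143 112
 100 148 159  75  57  58  58  60  58  59]
280 [ 87  90  87  87  88  90  90  87 118 130 143 149 151 147 145 144 132  61
  82  92 107 167  63  60  58  60  60  60]
284 [ 88  90  90  87  89  90  89  89  89  89  89  99 106 106  84  79  81  65
  93 110 127  76  56  55  56  56  55  56]
288 [ 84  85  80  81  83  82  82  82  83  82  83  82  90  88  87  86 115  70
  81 125  91  55  57  60  59  57  57  59]
```

The left edge slope of about −0.27 matches a tilt of 1–2°. I'll seat tin_3.

Call:
{"name": "send_rows", "arguments": {
  "targets": [0, 0, 0.001, 0, 0.2, 0, 0, 0.002, 0, 0.2, 0, 0, 0.0025, 0, 0.2, 0, 0, 0.003, 0, 0.2, 0, 0, 0.003, 0, 0.2]
}}

```text
clock: 23.45
ee_pos: [0.6059, 0.3139, 0.0633]
orientation: [-2.204, -2.238, -0.003]
ft_force: [-2.2, -0.3, 10.5]
opening: 0.0377
finger_force: 22.0
```

Call:
{"name": "send_rows", "arguments": {
  "targets": [0, 0, -0.001, 0, 0.2, 0, 0, -0.0015, 0, 0.2, 0, 0, -0.0015, 0, 0.5, 0, 0, -0.0015, 0, 0.6, 0, 0, -0.0015, 0, 0.62, 0, 0, -0.03, 0, 0.62, 0, 0, -0.07, 0, 0.62, 0, 0, -0.12, 0, 0.62, -0.03, 0, -0.16, 0, 0.62, -0.05, 0, -0.18, 0, 0.62]
}}

```text
clock: 24.45
ee_pos: [0.608, 0.2623, 0.2453]
orientation: [2.203, 2.236, 0.007]
ft_force: [0.4, -1.1, 0.1]
opening: 0.053
finger_force: 0.0
```

```bash
cat > lids.py <<'E'
from h import *
o=sensors.get_obs(); w=vision.grab_frame("wrist");g=cv2.cvtColor(w,cv2.COLOR_BGR2GRAY); C=cam("wrist",o); cv2.imwrite("pics/wl.png",w)
def tr(d,c,y): d=d[:2]-np.array(c);a=np.radians(y);return np.round([d@[np.cos(a),np.sin(a)],d@[-np.sin(a),np.cos(a)]],4)
n,l,s,c=cv2.connectedComponentsWithStats((g>225).astype(np.uint8))
for i in range(1,n):
    if s[i][4]>300: p=plane(C,c[i],.109);print(s[i],c[i],p,"tray",tr(p,[.526,-.328],6.5),"caddy",tr(p,[.5312,.2876],.93))
E
python3 lids.py; python3 st.py
```

```text
[ 469    0   91  337 4366] [516.538  179.0797] [0.799  0.2778 0.109 ] tray [0.3398 0.571 ] caddy [ 0.2676 -0.0142]
[ 253  108   49   51 1924] [276.7313 133.1726] [0.6068 0.3112 0.109 ] tray [0.1526 0.6259] caddy [0.076  0.0223]
[343 109   8  78 371] [346.3315 149.3477] [0.6612 0.2995 0.109 ] tray [0.2054 0.6082] caddy [0.1302 0.0098]
[ 532  162   28   60 1209] [548.1944 193.9644] [0.8272 0.2659 0.109 ] tray [0.3665 0.556 ] caddy [ 0.2956 -0.0265]
[ 515  243   45   56 1949] [538.9528 271.8379] [0.8348 0.1966 0.109 ] tray [0.3662 0.4863] caddy [ 0.3021 -0.0959]
[223 337  28  36 412] [240.1505 358.5218] [0.5753 0.1047 0.109 ] tray [0.098  0.4244] caddy [ 0.0411 -0.1836]
24.5 [0.6101 0.2581 0.2472] yaw 90.57762626111469 tilt [-0.0007  0.0078] F [ 1.9103 -2.6511  1.7559] q7 -0.7453358394549748 0.053111889692016113
tray xy (np.float64(0.14991660920759917), np.float64(0.5727845545397517)) caddy xy (np.float64(0.07842223860062554), np.float64(-0.030803262501482912))
```

Tin_3 stands upright in the caddy at (0.076, 0.022), with a round lid. Now tin_1.

Call:
{"name": "send_rows", "arguments": {
  "targets": [-0.017, -0.008, 0, 0.14, 0.65, -0.034, -0.016, 0, 0.28, 0.65, -0.05, -0.024, 0, 0.42, 0.65, -0.068, -0.032, 0, 0.56, 0.65, -0.085, -0.04, 0, 0.7, 0.65, -0.102, -0.048, 0, 0.84, 0.65, -0.12, -0.056, 0, 0.98, 0.65, -0.136, -0.064, 0, 1.12, 0.65, -0.153, -0.072, 0, 1.26, 0.65, -0.17, -0.08, 0, 1.4, 0.65]
}}

```text
clock: 25.5
ee_pos: [0.5286, 0.0905, 0.2409]
orientation: [3.129, 0.282, -0.0]
ft_force: [-0.3, -0.5, 0.2]
opening: 0.0556
finger_force: 0.0
```

```bash
python3 st.py
```

```text
25.5 [0.5286 0.0905 0.2409] yaw 10.317850698599509 tilt [-0.0003  0.0001] F [-0.267  -0.5295  0.2223] q7 -1.7767899834179137 0.05563770219414538
tray xy (np.float64(0.04991881724860301), np.float64(0.4155412175940463)) caddy xy (np.float64(-0.00584108035986115), np.float64(-0.19701011701795162))
```

Call:
{"name": "send_rows", "arguments": {
  "targets": [-0.01, 0.014, 0, 0.15, 0.65, -0.0193, 0.027, 0.01, 0.311, 0.65, -0.0193, 0.027, 0.035, 0.311, 0.65, -0.0193, 0.027, 0.052, 0.311, 0.65, -0.0193, 0.027, 0.055, 0.311, 0.65, -0.0193, 0.027, 0.055, 0.311, 0.65, -0.0193, 0.027, 0.055, 0.311, 0.65]
}}

```text
clock: 26.2
ee_pos: [0.5157, 0.0614, 0.187]
orientation: [-3.135, 0.196, -0.002]
ft_force: [-0.1, -0.3, 0.6]
opening: 0.0557
finger_force: 0.0
```

```bash
python3 weigh.py; python3 st.py
```

```text
mean [ -0.1244   0.1964   0.1415 -45.4897 -22.1846] std [0.3612 0.4876 0.4324 0.2423 0.1318] [0.5151 0.0611 0.1864] [ 3.1354 -0.1965  0.0004] 0.055672964871283113 0.0
26.7 [0.5151 0.0611 0.1863] yaw -7.172831157278035 tilt [0.0001 0.    ] F [-0.0705 -0.6963 -0.4311] q7 -2.0302946832825093 0.05523878186944779
tray xy (np.float64(0.033197257372790646), np.float64(0.3878474834798915)) caddy xy (np.float64(-0.01979568370403412), np.float64(-0.22619611570521042))
```

Call:
{"name": "send_rows", "arguments": {
  "targets": [0, 0.001, 0.04, 0, 0.65, 0, 0.001, 0.07, 0, 0.65, 0, 0.001, 0.09, 0, 0.65, 0, 0.001, 0.1015, 0, 0.65, 0, 0.001, 0.1015, 0, 0.65, 0, 0.001, 0.1015, 0, 0.2, 0, 0.001, 0.1015, 0, 0.2, 0, 0.001, 0.1015, 0, 0.2, 0, 0.001, 0.1015, 0, 0.2, 0, 0.001, 0.1015, 0, 0.2],
  "newtons": 20
}}

```text
clock: 27.7
ee_pos: [0.5157, 0.0602, 0.0856]
orientation: [-3.135, 0.197, -0.003]
ft_force: [-0.5, -0.1, 6.4]
opening: 0.0373
finger_force: 22.5
```

Call:
{"name": "send_rows", "arguments": {
  "targets": [0, 0, -0.01, 0, 0.2, 0, 0, -0.025, 0, 0.2, 0, 0, -0.05, 0, 0.2, 0, 0, -0.08, 0, 0.2, 0, 0, -0.11, 0, 0.2, 0, 0, -0.14, 0, 0.2, 0, 0, -0.16, 0, 0.2, 0, 0, -0.16, 0, 0.2, 0, 0, -0.16, 0, 0.2, 0, 0, -0.16, 0, 0.2]
}}

```text
clock: 28.7
ee_pos: [0.5139, 0.0599, 0.2434]
orientation: [3.135, -0.196, -0.004]
ft_force: [-0.4, -0.5, -1.5]
opening: 0.0377
finger_force: 22.1
```

```bash
python3 weigh.py; python3 prof.py; python3 lid.py pics/last.png; python3 st.py
```

```text
mean [  0.242   -0.1769  -1.1833 -44.4075 -25.1184] std [0.4457 0.387  0.3518 0.3129 0.1401] [0.5149 0.0602 0.2445] [ 3.1354 -0.1964 -0.0005] 0.037758858479268124 22.07661598920822
[0.5149 0.0601 0.2446] [ 0.4616 -0.2202 -1.5247]
[(110, 69), (112, 11), (134, 16), (136, -15), (138, -17), (140, 19), (286, -37), (330, 14), (332, 29), (334, 11), (374, -108), (376, -66), (378, -16)]
pics/last.png ((279.4415283203125, 354.44952392578125), (42.10769271850586, 106.71094512939453), 90.45555877685547) plane elev 23.24076867313648 ray elev 51.07986548366321 tilt 27.839096810526733
29.25 [0.5149 0.0602 0.2447] yaw -7.166495419276838 tilt [-0.0001  0.    ] F [-0.3789 -0.4466 -2.4563] q7 -2.00106579219336 0.03758134706465547
tray xy (np.float64(0.03295542507893725), np.float64(0.3869236775694136)) caddy xy (np.float64(-0.01994670790022964), np.float64(-0.22713903240924524))
```

Tin_1 reads about −1.3 N, or roughly 130 g, so it's light. It goes in the caddy at x = 0.005.

Call:
{"name": "send_rows", "arguments": {
  "targets": [0, -0.02, 0, -0.14, 0.2, -0.001, -0.04, 0, -0.28, 0.2, -0.001, -0.06, 0, -0.42, 0.2, -0.001, -0.08, 0, -0.56, 0.2, -0.002, -0.1, 0, -0.7, 0.2, -0.002, -0.12, 0, -0.84, 0.2, -0.003, -0.14, 0, -0.98, 0.2, -0.003, -0.16, 0, -1.12, 0.2, -0.004, -0.18, 0, -1.26, 0.2, -0.004, -0.2, 0, -1.4, 0.2]
}}

```text
clock: 30.25
ee_pos: [0.536, 0.2597, 0.2447]
orientation: [2.519, 1.876, -0.0]
ft_force: [0.3, -0.1, -2.1]
opening: 0.0375
finger_force: 22.1
```

```bash
python3 st.py
```

```text
30.25 [0.536  0.2597 0.2447] yaw 73.35630083025387 tilt [-0.0001  0.    ] F [ 0.2744 -0.1041 -2.0545] q7 -1.0768534525223983 0.037519648573287066
tray xy (np.float64(0.07649900973131558), np.float64(0.582810975153676)) caddy xy (np.float64(0.004378108459542296), np.float64(-0.027950226427815646))
```

Call:
{"name": "send_rows", "arguments": {
  "targets": [0.003, 0, 0, -0.15, 0.2, 0.006, -0.001, 0, -0.309, 0.2, 0.006, -0.001, 0.03, -0.309, 0.2, 0.006, -0.001, 0.08, -0.309, 0.2, 0.006, -0.001, 0.12, -0.309, 0.2, 0.006, -0.001, 0.145, -0.309, 0.2, 0.006, -0.001, 0.15, -0.309, 0.2, 0.006, -0.001, 0.15, -0.309, 0.2]
}}

```text
clock: 31.05
ee_pos: [0.5367, 0.2651, 0.0946]
orientation: [-2.207, -2.236, 0.001]
ft_force: [-0.1, 0.9, -1.1]
opening: 0.0374
finger_force: 22.0
```

```bash
python3 weigh.py; python3 st.py
```

```text
mean [ -0.1239   0.3881  -1.5536 -57.1883 -19.6835] std [0.4735 0.2742 0.3621 0.8129 0.3912] [0.5371 0.2652 0.0953] [2.2068 2.2354 0.0013] 0.037393638286941686 21.997585594654083
31.55 [0.537  0.2651 0.0951] yaw 90.74225269687444 tilt [0.0001 0.0006] F [-1.0066  0.7059 -2.4661] q7 -0.9197042915774366 0.037369016078208375
tray xy (np.float64(0.07803040573098707), np.float64(0.5880754102380411)) caddy xy (np.float64(0.005391298280792848), np.float64(-0.022562008090422712))
```

Tin_1 is confirmed light (about 140 g), so I'll do the same lowering and tilting moves.

Call:
{"name": "send_rows", "arguments": {
  "targets": [0, 0, 0.012, 0, 0.2, 0, 0, 0.021, 0, 0.2, 0, 0, 0.026, 0, 0.2, 0, 0, 0.028, 0, 0.2, 0, 0, 0.029, 0, 0.2, 0, 0, 0.03, 0, 0.2, 0, 0, 0.031, 0, 0.2, 0, 0, 0.0315, 0, 0.2, 0, 0, 0.0315, 0, 0.2]
}}

```text
clock: 32.45
ee_pos: [0.537, 0.2653, 0.0636]
orientation: [2.207, 2.236, 0.001]
ft_force: [-0.1, -0.8, 1.7]
opening: 0.0373
finger_force: 22.3
```

Call:
{"name": "send_rows", "arguments": {
  "targets": [0.001, 0, 0.001, 0, 0.2, 0.003, 0, 0.0007, 0, 0.2, 0.006, 0, 0.0003, 0, 0.2, 0.009, 0, -0.0003, 0, 0.2, 0.012, 0, -0.0008, 0, 0.2, 0.015, 0, -0.0013, 0, 0.2, 0.018, 0, -0.0017, 0, 0.2, 0.021, 0, -0.002, 0, 0.2, 0.024, 0, -0.0023, 0, 0.2, 0.024, 0, -0.0023, 0, 0.2]
}}

```text
clock: 33.45
ee_pos: [0.537, 0.2874, 0.0655]
orientation: [2.206, 2.233, -0.003]
ft_force: [1.0, -5.8, 4.4]
opening: 0.0378
finger_force: 21.9
```

```bash
python3 prof.py;python3 lid.py pics/last.png; python3 st.py
```

```text
[0.537  0.2874 0.0655] [ 1.0039 -5.7775  4.4138]
[(152, 48), (154, 25), (162, 31), (164, 26), (220, -10), (226, -15), (282, -23), (320, 14), (322, 22), (324, 29), (376, -45), (378, -100), (380, -13)]
pics/last.png ((279.5, 349.65435791015625), (121.94844055175781, 570.6448364257812), 90.0) plane elev 12.339438794945622 ray elev 51.74107406082521 tilt 39.40163526587959
33.5 [0.5369 0.2874 0.0655] yaw 90.7014133290432 tilt [-0.0029  0.0001] F [ 0.202  -5.4731  3.9151] q7 -0.9705831239370565 0.03734541433658682
tray xy (np.float64(0.08053602917565052), np.float64(0.6102459104381421)) caddy xy (np.float64(0.005733182709853736), np.float64(-0.00025298877073289563))
```

Call:
{"name": "send_rows", "arguments": {
  "targets": [0.002, 0, -0.0008, 0, 0.2, 0.005, 0, -0.0013, 0, 0.2, 0.008, 0, -0.0015, 0, 0.2, 0.008, 0, -0.0015, 0, 0.2]
}}

```text
clock: 33.9
ee_pos: [0.5364, 0.296, 0.0666]
orientation: [2.206, 2.235, -0.003]
ft_force: [0.7, -4.2, -0.0]
opening: 0.0375
finger_force: 21.2
```

```bash
python3 prof.py; python3 st.py
```

```text
[0.5364 0.296  0.0666] [ 0.692  -4.1609 -0.0181]
[(168, 73), (170, 24), (176, 34), (178, 22), (216, -13), (278, -9), (280, -29), (314, 32), (316, 37), (318, 24), (376, -50), (378, -134), (380, -17)]
33.95 [0.5364 0.2959 0.0666] yaw 90.72012599440227 tilt [-0.0019 -0.0004] F [ 0.5963 -5.4336  0.1506] q7 -0.97833857163235 0.03743678911018544
tray xy (np.float64(0.08099645452348388), np.float64(0.6187434886897262)) caddy xy (np.float64(0.0053666439674356315), np.float64(0.00824915666398113))
```

Call:
{"name": "send_rows", "arguments": {
  "targets": [0.003, 0, -0.0003, 0, 0.2, 0.006, 0, -0.0003, 0, 0.2, 0.009, 0, 0, 0, 0.2, 0.012, 0, 0.0003, 0, 0.2, 0.015, 0, 0.0007, 0, 0.2, 0.017, 0, 0.001, 0, 0.2, 0.018, 0, 0.001, 0, 0.2, 0.018, 0, 0.001, 0, 0.2, 0.0165, 0, 0.0015, 0, 0.2, 0.0165, 0, 0.0015, 0, 0.2]
}}

```text
clock: 34.95
ee_pos: [0.5359, 0.3147, 0.0655]
orientation: [-2.205, -2.235, -0.003]
ft_force: [0.5, 0.1, -1.3]
opening: 0.0374
finger_force: 20.9
```

```bash
python3 prof.py;python3 lid.py pics/last.png; python3 slope.py -.003;python3 st.py; python3 - <<'E'
from h import *
g=cv2.cvtColor(cv2.imread("pics/slope.png"),cv2.COLOR_BGR2GRAY)
for y in range(212,264,4): print(y,g[y,392:440:2])
E
```

```text
[0.5359 0.3147 0.0655] [ 0.4709  0.1094 -1.256 ]
[(202, 35), (204, 18), (206, -17), (210, 34), (212, 11), (274, -18), (276, -19), (298, 46), (300, 45), (302, 27), (376, -53), (378, -133), (380, -18)]
pics/last.png ((279.35430908203125, 350.12066650390625), (95.07996368408203, 113.06178283691406), 89.82495880126953) plane elev 57.24118933238031 ray elev 51.67650134378131 tilt -5.5646879885989975
-8 [np.float64(-0.585), np.float64(-0.528)] [[[424.9, 242.1], [430.5, 232.7]], [[407.1, 232.8], [412.1, 223.2]]]
0 [np.float64(-0.346), np.float64(-0.296)] [[[429.3, 241.1], [432.7, 231.2]], [[409.9, 235.1], [412.8, 225.2]]]
8 [np.float64(-0.121), np.float64(-0.076)] [[[433.4, 239.4], [434.6, 229.3]], [[413.2, 237.3], [413.9, 227.3]]]
16 [np.float64(0.1), np.float64(0.143)] [[[437.2, 237.4], [436.2, 227.2]], [[416.9, 239.3], [415.5, 229.3]]]
mid [420 234]
219 400 7 423 -31
222 398 5 421 -24
225 404 7 421 -24
228 410 10 422 -27
231 409 10 422 -31
234 408 10 432 -24
237 417 17 434 -34
240 416 24 437 -64
243 416 43 438 -72
246 417 49 437 -66
249 419 17 435 -43
35.05 [0.5359 0.3146 0.0656] yaw 90.
[... 898 characters left out ...]
  91  90  89  90 102 120 131 136 140 166 191 191 193 193
 197 196 160  85  55  55]
240 [ 88  88  89  88  91  89  88  90 116 127 134 140 160 192 190 190 209 190
 188 189 190 206 233  75]
244 [ 88  89  88  87  90  90  88 107 124 133 139 123 143 239 242 241 240 240
 240 240 241 241 244 187]
248 [ 89  88  88  87  90  89  89  94 131 137 144 112 101 103 171 234 243 242
 241 241 241 244 199  63]
252 [ 89  88  89  88  89  90  89  91  91 106 121 122 128 116 115 119 118 118
 123 121 117 121  76  61]
256 [ 88  88  88  88  90  91  90  89  92  97 117 128 133 141 144 151 143 138
 143 138 150  91  61  65]
260 [ 88  90  88  87  89  90  90  90  91 113 125 132 138 143 148 152 152 152
 151 150 116  62  63  65]
```

The slope of −0.31 means it is upright. I'll seat it gently.

Call:
{"name": "send_rows", "arguments": {
  "targets": [0, 0, 0.001, 0, 0.2, 0, 0, 0.002, 0, 0.2, 0, 0, 0.0025, 0, 0.2, 0, 0, 0.0025, 0, 0.2]
}}

```text
clock: 35.45
ee_pos: [0.5361, 0.3136, 0.0629]
orientation: [-2.207, -2.236, 0.0]
ft_force: [-1.0, 0.1, -2.0]
opening: 0.0376
finger_force: 20.9
```

Call:
{"name": "send_rows", "arguments": {
  "targets": [0, 0, 0.0005, 0, 0.2, 0, 0, 0.001, 0, 0.2, 0, 0, 0.0015, 0, 0.2, 0, 0, 0.0015, 0, 0.2]
}}

```text
clock: 35.85
ee_pos: [0.5361, 0.3141, 0.0626]
orientation: [2.207, 2.236, 0.001]
ft_force: [-2.2, -1.0, 7.6]
opening: 0.0376
finger_force: 21.7
```

Call:
{"name": "send_rows", "arguments": {
  "targets": [0, 0, -0.0008, 0, 0.2, 0, 0, -0.0008, 0, 0.5, 0, 0, -0.0008, 0, 0.58, 0, 0, -0.0008, 0, 0.58, 0, 0, -0.0008, 0, 0.58, 0, 0, -0.03, 0, 0.58, 0, 0, -0.07, 0, 0.58, 0, 0, -0.12, 0, 0.58, -0.03, 0, -0.16, 0, 0.58, -0.05, 0, -0.18, 0, 0.58]
}}

```text
clock: 36.85
ee_pos: [0.538, 0.2637, 0.2454]
orientation: [2.205, 2.235, 0.007]
ft_force: [0.9, -0.5, -0.6]
opening: 0.0493
finger_force: 0.0
```

Call:
{"name": "send_rows", "arguments": {
  "targets": [-0.05, 0, -0.02, 0, 0.6, -0.1, 0, -0.02, 0, 0.6, -0.1, 0, -0.02, 0, 0.6, -0.1, 0, -0.02, 0, 0.6, -0.1, 0, -0.02, 0, 0.6]
}}

```text
clock: 37.35
ee_pos: [0.5378, 0.1649, 0.2615]
orientation: [-2.205, -2.237, -0.001]
ft_force: [-0.2, 0.9, 0.9]
opening: 0.0509
finger_force: 0.0
```

```bash
python3 lids.py; python3 st.py; python3 -c "
from h import *
a=vision.grab_frame('scene');b=vision.grab_frame('top')
f=lambda i,x0,x1,y0,y1:cv2.convertScaleAbs(cv2.resize(i[y0:y1,x0:x1],(390,290),interpolation=cv2.INTER_CUBIC),alpha=1.2)
cv2.imwrite('pics/fin.png',np.vstack([np.hstack([a[100:390:1,50:450][:290,:390],f(a,350,470,150,310)]),np.hstack([f(a,70,190,130,270),f(b,100,490,80,370)])]))"
```

```text
[ 99   0  23  86 504] [106.877   37.9286] [0.4062 0.2815 0.109 ] tray [-0.05    0.6191] caddy [-0.125  -0.0041]
[ 255    0   52   29 1178] [280.174   11.8345] [0.5373 0.3011 0.109 ] tray [0.0825 0.6237] caddy [0.0064 0.0134]
[ 349    0   52   28 1132] [373.6122  11.4055] [0.6068 0.3023 0.109 ] tray [0.1516 0.6171] caddy [0.0758 0.0135]
[426   0  22  85 518] [439.2954  38.7954] [0.6582 0.2843 0.109 ] tray [0.2007 0.5934] caddy [ 0.127  -0.0053]
[191  37  31  34 543] [205.8269  52.0313] [0.4808 0.2726 0.109 ] tray [0.0231 0.6019] caddy [-0.0506 -0.0141]
[  98  154   69   67 3555] [132.4473 187.1063] [0.4138 0.1657 0.109 ] tray [-0.0556  0.5032] caddy [-0.1194 -0.12  ]
[ 239  278   75  101 2727] [281.8119 332.9135] [0.5428 0.0236 0.109 ] tray [0.0565 0.3474] caddy [ 0.0074 -0.2642]
[410 380  23  40 562] [419.5569 400.6174] [ 0.6853 -0.055   0.109 ] tray [0.1892 0.2532] caddy [ 0.1485 -0.3451]
37.4 [0.5376 0.1654 0.2615] yaw 90.87828654178962 tilt [ 0.001  -0.0003] F [-0.3321  0.9078 -0.5409] q7 -0.6253534652995838 0.05115414244441905
tray xy (np.float64(0.0674119308608136), np.float64(0.4889105430142156)) caddy xy (np.float64(0.004448079225786976), np.float64(-0.12228930243806717))
```

View pics/fin.png

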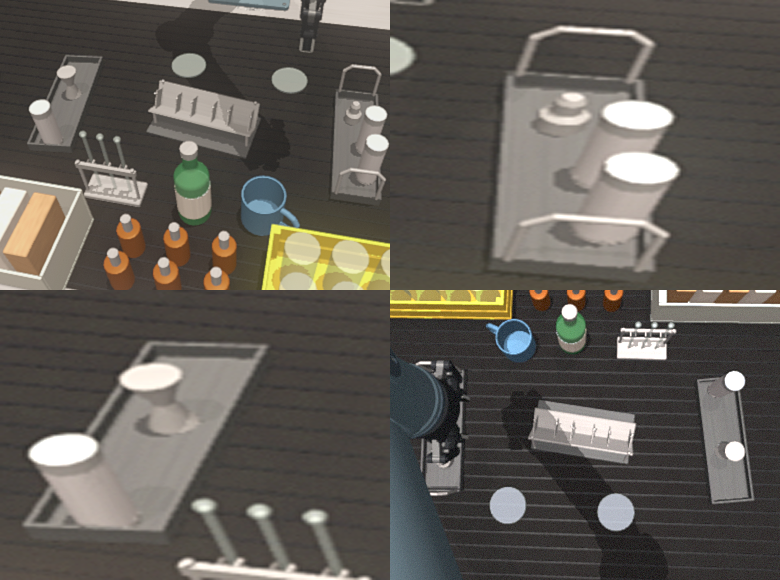

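The final picture shows one tin upright in the tray beside the jigger and two upright in the caddy beside the stopper. The rack is empty, everything else is where it was, and the gripper is clear.

```bash
python3 -c "
from bench import job
print(job.hand_in())"
```

```text
the job is handed in; nothing more can be done
None
```

All three tins are sorted and standing upright, and the job is handed in at about 37 s: tin_2 (about 430 g) is in the plain tray, and tin_1 (about 140 g) and tin_3 (about 210 g) are in the caddy.

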